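# Index, pin and load the sloped viewing rack

## Task

Swing the turntable rack round by its black knob until the hole in its arm lies over the hole of the white loading lug, and push the red-handled pin fully down through both. With the rack pinned there, set every copper-faced block that is present on the sloped deck, copper up and long way up the slope, its lower short end square against one of the two brass cleats. Then draw the pin, swing the loaded rack round to the red viewing lug and push the pin fully home through arm and lug there, with every block still against its cleat and the drinking glass left standing.

Things in the scene. Friction and masses are not known exactly. Their poses are not given: they have to be found in the camera images.
- stand: round grey base of the indexing rack, radius 92 mm, 16 mm high, fixed to the bench; origin on the turning axis at bench level (z = 0). With joint rack at 0 the arm points along the stand's -x. Three lugs 34 mm square stick out of it: white (loading), red (viewing) and grey (parking)
- rack (a joint): angle of the turntable that carries the sloped deck, rad, + counter-clockwise seen from above; range -1.35 to 0.95; 0: arm hole exactly over the white loading lug's hole; -1.2: exactly over the red viewing lug's hole. Turns with a light drag (0.12 N m) and stays where it is left
- rack_knob (a point): centre of the top face of the black upright turning knob (18 mm diameter, 36 mm tall) on the arm, 88 mm from the turning axis, 68 mm above the bench; arm's top at 32 mm
- rack_hole (a point): mouth of the 12 mm through hole in the arm's end, at its top face, 118 mm from the turning axis, 32 mm above the bench; the arm is 12 mm thick and 28 mm wide there, its underside 2 mm above the loading and viewing lugs
- load_hole (a point): mouth of the 12.5 mm hole in the white loading lug (on the side that faces the robot), 118 mm from the turning axis, 18 mm above the bench; the hole goes through to the bench
- view_hole (a point): mouth of the same hole in the red viewing lug (to the left), 118 mm from the axis, 18 mm above the bench
- park_hole (a point): mouth of the 12.5 mm hole in the taller grey parking lug (to the right), 165 mm from the axis, 32 mm above the bench; the pin stands here at the start, and the arm never passes over it
- pin: loose locking pin, 60 g: steel shank 10 mm diameter, 29 mm long with a 4 mm tapered nose, then a 21 mm collar 4 mm thick, then a red grip 17 mm diameter from 33 to 73 mm above the nose tip; origin at the nose tip, z up along the grip. Fully home (collar down on the arm, or on the parking lug) the tip is 3 mm above the bench
- deck (a point): polished aluminium deck fixed on the turntable, 157 x 178 mm, side edges (y = +-85 mm) raised 9 mm and back edge 14 mm, sloping at 16 degrees, low edge on the arm's side; origin in the middle of its upper surface, 62 mm above the bench over the turning axis; x runs up the slope, y across it, z out of the surface. Slippery: a block let go above a cleat slides down to it by itself
- low_cleat (a point): middle of the foot of the low brass cleat's upper face, against which blocks rest, at deck x = -66 mm. Both cleats run right across the deck, are 8 mm wide and 12 mm high and take two blocks side by side (say at deck y = -36 and +36 mm). A block against this one has its origin at deck x = -36 mm
- high_cleat (a point): the same point of the high brass cleat, at deck x = +12 mm; a block against it has its origin at deck x = +42 mm, and blocks on the low cleat end 10 mm short of this cleat's lower face
- block1: wooden printing block faced with an engraved copper plate, 60 long (its x) x 44 wide (its y) x 20 mm high (its z), about 90 g; lies copper side up on the bench right of the stand; origin at the centre of its wooden underside. May be absent
- block2: wooden printing block faced with an engraved copper plate, 60 long (its x) x 44 wide (its y) x 20 mm high (its z), about 90 g; lies copper side up on the bench right of the stand; origin at the centre of its wooden underside. May be absent
- block3: wooden printing block faced with an engraved copper plate, 60 long (its x) x 44 wide (its y) x 20 mm high (its z), about 90 g; lies copper side up on the bench right of the stand; origin at the centre of its wooden underside. May be absent
- block4: wooden printing block faced with an engraved copper plate, 60 long (its x) x 44 wide (its y) x 20 mm high (its z), about 90 g; lies copper side up on the bench right of the stand; origin at the centre of its wooden underside. May be absent
- impulse_unit: black instrument box behind and to the right of the stand, bystander: 125 mm wide (y), 250 mm deep (x), 180 mm high with more lying on top; its front is 131 mm nearer the robot than its origin (centre of its base). Carry blocks in front of it, not through it
- tumbler: drinking glass, 72 mm diameter, 119 mm high, at the back left; bystander, origin at the centre of its base
There are look-alikes about, which are no part of the job. What is shaped like the block2 but pink is not meant. What is shaped like the block1 but green is not meant.

How it is judged:
By the outcome, as a careful person would: the job done as asked, in the order asked, and still so for the second after the job is handed in, with the robot touching nothing.
Of block1, block2, block3, block4 only 2 to 4 are there at a start; the rules pass over those that are not, and their reading is None.
At some moment in a run one of block1, block2, block3, block4 may be knocked a few centimetres aside while the robot is not near it.
It also fails if it takes over 210 s, if anything falls off the work surface, if the arm or the gripper's body presses on something with over 40 N, if the wrist force passes 120 N, or if a joint passes its speed limit or range.

## Robot

A 6-joint arm with a two-finger parallel gripper is mounted at the origin on a cart in front of the work surface, level with it; the furniture and walls round the work are solid. World frame = base frame: x ahead of the robot, y to its left, z up, the work surface at z = 0. Lengths are in m, angles in rad, forces in N, time in s.
With the tool pointing down it reaches from about 0.375 to 0.9 m from the base axis. Payload 3.1 kg.
Tool frame: the origin (TCP) lies between the finger pads; the fingertips stand 17 mm ahead of it and the grasp point (between the pads) lies 2 mm behind it; z points along the fingers, y is the line along which they close (so a half turn about z gives the same grasp; the last joint's range is limited). The gripper opens to 85 mm and grips with 20 to 120 N. Pads are 22 mm wide; open, the fingers measure 114 mm over their backs; the gripper's body (76 mm by 85 mm) begins 54 mm behind the grasp point. The pads swing forward as they close: fully open they stand 13 mm farther back than shut.
Start: joints at [-1.528, 0.527, 1.433, -0, 1.181, -0.178], TCP at [0.138, -0.61, 0.248] pointing down, gripper open.
Joint ranges: [-3.08, 3.08], [-0.75, 2.2], [0.22, 2.44], [-1.43, 4.57], [0, 2.65], [-2.85, 2.85]. Speed limits (rad/s): [2.79, 2.79, 3.14, 3.14, 3.14, 3.14].

## Interface

Orientations are given as a unit quaternion [x, y, z, w].
In Python, from station import sense, vision, order gives the robot as it stands.
- The arm moves only by the shell command python3 -m crank 'ROWS' [OPENING] [FORCE]. ROWS is JSON, a list of rows, each an object with "dp": the shift along the world's x, y, z in units of 30 mm (1.0 is 30 mm), a list of three; "angular": the turn, a rotation vector about the world's x, y, z in degrees, a list of three. In form: [{"dp": [dx, dy, dz], "angular": [ax, ay, az]}, ...]. A call has 1 to 20 rows; each row shifts and turns the commanded pose from where the row before left it; what a row does not reach is not made up. A row lasts 1/10 s, in which the tool goes at most 50 mm and 8.59 degrees, less where a joint would pass 70% of its speed; a pose out of reach is approached as far as the arm can. A call is refused whole if a number of a shift passes 1 or a number of a turn 8.59, either way. A call with a gripper value outside its range is refused whole. OPENING is the closure, from 0 (fully open) to 1 (shut), set as the call begins (- or left out, the last holds). The fingers move at their own pace and stop on an object; FORCE is the grip in N (left out, the last holds). Time passes only in rows, so rows that do not move let the fingers close. It gives the time, the measured TCP pose, the force, the opening and the grip force at its end, in the units of the state.
- sense(): the state, without advancing time (a new reading comes with each control period).
- vision.snapshot(name): name is "side" or "top"; returns a dict with "image" (384x512x3 uint8, blue, green, red), "range_z" (384x512 float32, m along the optical axis (not along the pixel's ray), 0 where there is no reading), "mtx" (3x3 intrinsics, pixels), "dist" ([k1, k2, p1, p2, k3] as OpenCV has them; the pictures are not rectified), "pose" (4x4, takes a point from camera to world coordinates). Camera axes: x right, y down, z forward; pixel columns grow to the right and rows downward; lengths in m; the calibration is good to about 2 mm. A picture is of the moment at which its call begins.
- order.sign_off(): hands the job in; it is judged then, once.
The state is a dict: "t": time; "q": joint angles; "qd": joint speeds; "tau": joint torques, N m; "tcp_pos": TCP position; "tool_rot": TCP orientation; "force": force on the tool from outside, world axes, zero at the start; "ft_torque": the same for the moment, N m; "finger_gap": opening from 0.0 (shut) to 1.0 (fully open); "gripper_force": force on a finger pad.
Only numpy, scipy, OpenCV 4.12 (cv2) and the standard library are available. Lean on these libraries where they do the work, as an engineer would, in place of code of your own. Each camera call takes 0.05 s, during which the arm holds its last target. There are 200 camera calls.

## Working session

There is one attempt and no reset: what is moved stays moved. The work goes in short steps, Python scripts to look and compute and a shell command to move; the robot and the scene stay as the last step left them, time stands still between calls to the robot, and variables do not carry over. Pictures are saved under pics/ and viewed, at most 14 in all, crops included, and the job is handed in when it is done.

```bash
ls; mkdir -p pics; cat > h.py <<'E'
import numpy as np, cv2
from station import sense, vision, order
def snap(n,save=None):
    s=vision.snapshot(n)
    if save: cv2.imwrite('pics/'+save+'.png',s['image'])
    return s
def ray(s,u,v):
    p=cv2.undistortPoints(np.array([[[u,v]]],float),s['mtx'],s['dist'])[0,0]
    d=s['pose'][:3,:3]@np.array([p[0],p[1],1.]); return s['pose'][:3,3],d
def onz(s,u,v,z):
    o,d=ray(s,u,v); return o+d*(z-o[2])/d[2]
def dep(s,u,v):
    o,d=ray(s,u,v); return o+d*s['range_z'][int(v),int(u)]
def proj(s,P):
    T=np.linalg.inv(s['pose']); r=cv2.Rodrigues(T[:3,:3])[0]
    return cv2.projectPoints(np.array(P,float).reshape(-1,1,3),r,T[:3,3],s['mtx'],s['dist'])[0][:,0]
E
python3 - <<'E'
from h import *
for n in('top','side'):
    s=snap(n,n+'0'); print(n,s['pose'].round(3).tolist(),s['mtx'].round(1).tolist())
print(sense())
E
```

```text
pics
top [[0.028, -0.997, 0.074, 0.468], [-1.0, -0.027, 0.016, -0.019], [-0.014, -0.074, -0.997, 1.478], [0.0, 0.0, 0.0, 1.0]] [[455.0, 0.0, 259.3], [0.0, 455.0, 202.4], [0.0, 0.0, 1.0]]
side [[-0.853, -0.282, 0.44, 0.12], [-0.522, 0.418, -0.743, 0.76], [0.026, -0.863, -0.504, 0.591], [0.0, 0.0, 0.0, 1.0]] [[381.5, 0.0, 254.5], [0.0, 381.5, 193.9], [0.0, 0.0, 1.0]]
{'t': 0.1, 'q': array([-1.52746495e+00,  5.28386838e-01,  1.43376726e+00,  2.85620175e-07,
        1.18142149e+00, -1.78528922e-01]), 'qd': array([ 1.29313770e-03, -3.13091015e-03, -2.13056445e-03,  2.40783838e-04,
        9.00416950e-04, -4.96967124e-05]), 'tau': array([ 1.37659608e-04, -4.43306565e+01, -1.78586233e+01, -2.31451550e-04,
        3.84887957e-03,  1.68024656e-05]), 'tcp_pos': array([ 0.13751216, -0.60905675,  0.24742527]), 'tool_rot': array([ 9.93853075e-01,  1.10702673e-01,  6.71028516e-05, -9.89196114e-04]), 'force': array([ 0.00728839, -0.14352073, -1.1663808 ]), 'ft_torque': array([ 0.0280902 ,  0.02096136, -0.00779086]), 'gripper_force': 0.0, 'finger_gap': 1.004283534433201}
```

View pics/top0.png

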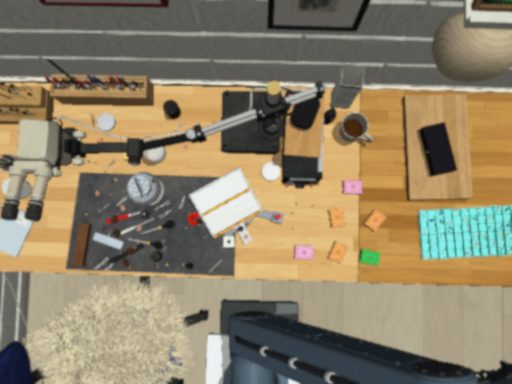

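View pics/side0.png

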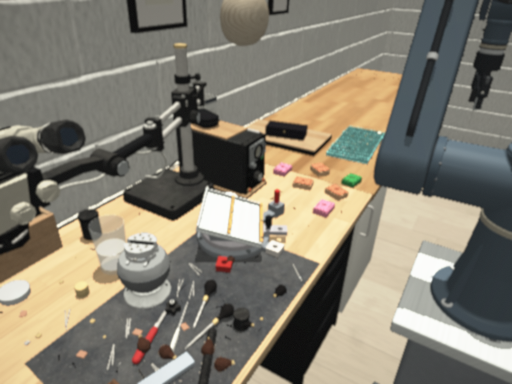

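Top view: three copper-orange blocks at (337,217), (375,220) and (338,251). The look-alikes are pink at (303,252) and (352,187), and green at (369,257). The pin is at (277,217), the red lug at (193,219), the white lug at about (228,241), and the arm with knob at about (244,234). I'll check this in one close crop.

```bash
python3 - <<'E'
from h import *
s=snap('top'); im=s['image']
c=cv2.resize(im[160:275,180:395],None,fx=3.7,fy=3.7,interpolation=cv2.INTER_CUBIC); cv2.imwrite('pics/crop1.png',c)
hsv=cv2.cvtColor(im,cv2.COLOR_BGR2HSV)
for u,v in[(337,217),(375,220),(338,251),(303,252),(352,187),(369,257)]: print(hsv[v,u],onz(s,u,v,.02).round(3))
# copper blobs
m=cv2.inRange(hsv,(5,90,120),(16,255,255)); m[:, :285]=0; m[:200]=0;m[275:]=0; m[:,400:]=0
for c in cv2.findContours(m,cv2.RETR_EXTERNAL,cv2.CHAIN_APPROX_NONE)[0]:
    if cv2.contourArea(c)<60: continue
    P=np.array([onz(s,*p,.02)[:2] for p in c[:,0]]); r=cv2.minAreaRect((P*1000).astype(np.float32)); print(cv2.contourArea(c),r)
E
```

```text
[ 13 156 219] [ 0.536 -0.246  0.02 ]
[ 13 158 213] [ 0.529 -0.367  0.02 ]
[ 13 155 217] [ 0.427 -0.251  0.02 ]
[172  79 211] [ 0.421 -0.14   0.02 ]
[169  78 222] [ 0.633 -0.293  0.02 ]
[ 56 131 166] [ 0.411 -0.35   0.02 ]
225.0 ((424.7373046875, -248.3877410888672), (45.252288818359375, 60.166290283203125), 68.41133880615234)
331.0 ((525.295166015625, -380.6600341796875), (120.07527160644531, 69.6116714477539), 70.83809661865234)
201.5 ((535.0628662109375, -244.6339111328125), (58.301048278808594, 44.96927261352539), 11.159427642822266)
```

View pics/crop1.png

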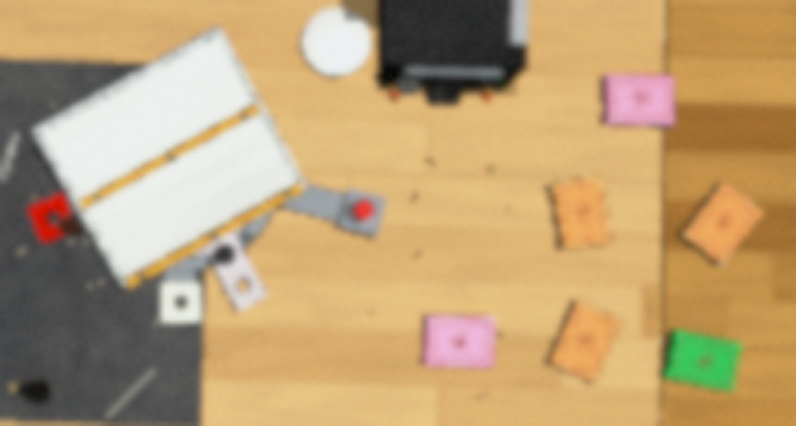

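The crop confirms three copper blocks, at crop (580,212), (724,223) and (585,340). Pink and green are excluded. White-lug hole is at (181,301), arm hole (243,285), knob (224,254), pin top (364,210) and red-lug hole at about (55,218).

```bash
python3 - <<'E'
from h import *
from scipy.optimize import least_squares
s=snap('top'); d=snap('side')
f=lambda u,v:(u/3.7+180-.36,v/3.7+160-.36)
L=onz(s,*f(181,301),.018)[:2];V=onz(s,*f(53,217),.018)[:2];P=onz(s,*f(364,210),.076)[:2];K=onz(s,*f(224,254),.068)[:2];H=onz(s,*f(243,285),.032)[:2]
print(L,V,P,K,H)
u=lambda a:np.array([np.cos(a),np.sin(a)])
def res(p):
    c=p[:2];a=p[2]
    return np.r_[c+.118*u(a)-L,c+.118*u(a-1.2)-V,c+.088*u(a+p[3])-K,c+.118*u(a+p[3])-H,np.hypot(*(c-P))-.165]
r=least_squares(res,[.5,.05,np.pi,.5]);print(r.x,(r.fun*1000).round(1))
c=r.x[:2];print('deck mid proj',proj(s,[*c,.062]))
hsv=cv2.cvtColor(s['image'],cv2.COLOR_BGR2HSV)
m=cv2.inRange(hsv,(8,145,150),(16,255,255)); m[:, :315]=0; m[:200]=0;m[265:]=0; m[:,390:]=0
for k in cv2.findContours(m,cv2.RETR_EXTERNAL,cv2.CHAIN_APPROX_NONE)[0]:
    if cv2.contourArea(k)<60: continue
    Q=np.array([onz(s,*p,.02)[:2] for p in k[:,0]]); print(cv2.contourArea(k),cv2.minAreaRect((Q*1000).astype(np.float32)))
im=d['image'][175:270,185:375];cv2.imwrite('pics/crop2.png',cv2.resize(im,None,fx=4.2,fy=4.2,interpolation=cv2.INTER_CUBIC))
pr=lambda z,q:proj(d,[*q,z])[0]
for n,q,z in(('L',c+.118*u(r.x[2]),.018),('V',c+.118*u(r.x[2]-1.2),.018),('K',c+.088*u(r.x[2]+r.x[3]),.068),('H',c+.118*u(r.x[2]+r.x[3]),.032),('P',P,.076)):
    print(n,q.round(4),((pr(z,q)-[185,175]+.36)*4.2).round(0))
E
```

```text
[0.4492656 0.0989434] [0.5188144  0.21272922] [ 0.52982611 -0.05571837] [0.49012295 0.06019004] [0.46462236 0.04509712]
[0.56666252 0.10474878 3.18945436 0.48050154] [-0.5  0.2 -0.1 -0.2  0.5  0.2  0.1  0.2 -0.4]
deck mid proj [[226.80220561 203.38802305]]
183.0 ((424.6390686035156, -248.5405731201172), (40.331581115722656, 54.54206466674805), 67.81489562988281)
256.5 ((526.998291015625, -371.4044494628906), (58.27946090698242, 61.56281280517578), 46.10957336425781)
164.5 ((534.895263671875, -243.56622314453125), (52.97772979736328, 40.56167221069336), 10.434365272521973)
L [0.4488 0.0991] [379. 298.]
V [0.5187 0.2126] [166. 363.]
K [0.4907 0.0604] [353. 173.]
H [0.4648 0.0453] [400. 224.]
P [ 0.5298 -0.0557] [389.  62.]
```

View pics/crop2.png

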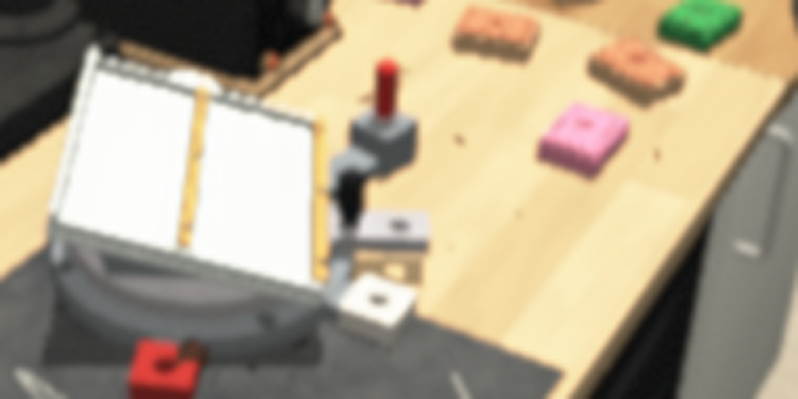

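```bash
cat > go.py <<'E'
# usage: go.py x y z yawdeg(tool y axis) -> remaining shift in units and turn in deg
import sys
from h import *
from scipy.spatial.transform import Rotation as R
s=sense(); g=np.array(list(map(float,sys.argv[1:4]))); w=np.radians(float(sys.argv[4]))
Rg=R.from_matrix(np.array([[-np.sin(w),np.cos(w),0],[np.cos(w),np.sin(w),0],[0,0,-1]]).T if 0 else np.column_stack([[-np.sin(w),np.cos(w),0],[np.cos(w),np.sin(w),0],[0,0,-1]]))
Rc=R.from_quat(s['tool_rot'])
A=Rg*Rc.inv(); B=Rg*R.from_euler('z',180,degrees=True)*Rc.inv()
print('t',round(s['t'],1),'tcp',s['tcp_pos'].round(4),'units',((g-s['tcp_pos'])/.03).round(2),'turn',A.as_rotvec(degrees=True).round(1),'or',B.as_rotvec(degrees=True).round(1),'F',s['force'].round(1),'gap',round(s['finger_gap'],2),'q',s['q'].round(2))
E
python3 -m crank '[{"dp":[0.7,1,0],"angular":[0,0,1]},{"dp":[0.7,1,0],"angular":[0,0,1]},{"dp":[0.7,1,0],"angular":[0,0,1]},{"dp":[0.7,1,0],"angular":[0,0,1]},{"dp":[0.7,1,0],"angular":[0,0,1]},{"dp":[0.7,1,0],"angular":[0,0,1]},{"dp":[0.7,1,0],"angular":[0,0,1]},{"dp":[0.7,1,0],"angular":[0,0,1]},{"dp":[0.7,1,0],"angular":[0,0,1]},{"dp":[0.7,1,0],"angular":[0,0,1]},{"dp":[0.4,1,0],"angular":[0,0,1]},{"dp":[0.4,1,0],"angular":[0,0,1]},{"dp":[0.4,1,0],"angular":[0,0,1]},{"dp":[0.4,1,0],"angular":[0,0,1]},{"dp":[0.4,1,0],"angular":[0,0,1]},{"dp":[0.4,1,0],"angular":[0,0,1]},{"dp":[0.4,1,0],"angular":[0,0,1]},{"dp":[0,1,0],"angular":[0,0,0]},{"dp":[0,1,0],"angular":[0,0,0]},{"dp":[0,0,0],"angular":[0,0,0]}]' 0.4
python3 go.py 0.4890 0.0595 0.15 -59.7
```

```text
t: 2.25
tcp_pos: [0.4304, -0.0366, 0.2482]
tool_rot: [0.966, 0.258, -0.001, -0.001]
force: [-0.4, 0.8, -1.0]
finger_gap: 0.597
gripper_force: 0.0
t 2.2 tcp [ 0.4304 -0.0366  0.2482] units [ 1.95  3.2  -3.27] turn [-0.1 -0.1  0.4] or [-1.000e-01  1.000e-01 -1.796e+02] F [-0.4  0.8 -1. ] gap 0.6 q [-0.35  0.27  1.89  0.    0.98  0.7 ]
```

```bash

python3 -m crank '[{"dp":[0.5,0.8,-0.8],"angular":[0,0,0]},{"dp":[0.5,0.8,-0.8],"angular":[0,0,0]},{"dp":[0.5,0.8,-0.8],"angular":[0,0,0]},{"dp":[0.45,0.8,-0.8],"angular":[0,0,0]},{"dp":[0,0,0],"angular":[0,0,0]},{"dp":[0,0,0],"angular":[0,0,0]}]'
python3 go.py 0.4890 0.0595 0.058 -59.7
```

```text
t: 2.85
tcp_pos: [0.4899, 0.0561, 0.1518]
tool_rot: [0.966, 0.257, -0.001, -0.0]
force: [-0.1, 0.3, -0.2]
finger_gap: 0.596
gripper_force: 0.0
t 2.9 tcp [0.4899 0.0561 0.1518] units [-0.03  0.11 -3.13] turn [ 0.  -0.1  0.5] or [-1.000e-01 -0.000e+00 -1.795e+02] F [-0.1  0.3 -0.2] gap 0.6 q [-0.11  0.5   1.85 -0.    0.79  0.94]
```

```bash

python3 -m crank '[{"dp":[0,0,-0.6],"angular":[0,0,0]},{"dp":[0,0,-0.6],"angular":[0,0,0]},{"dp":[0,0,-0.6],"angular":[0,0,0]},{"dp":[0,0,-0.6],"angular":[0,0,0]},{"dp":[0,0,-0.6],"angular":[0,0,0]},{"dp":[0,0,-0.1],"angular":[0,0,0]},{"dp":[0,0,0],"angular":[0,0,0]}]'
python3 go.py 0.4890 0.0595 0.058 -59.7
python3 -m crank '[{"dp":[0,0,0],"angular":[0,0,0]},{"dp":[0,0,0],"angular":[0,0,0]},{"dp":[0,0,0],"angular":[0,0,0]},{"dp":[0,0,0],"angular":[0,0,0]},{"dp":[0,0,0],"angular":[0,0,0]}]' 1 25
python3 go.py 0.4788 0.1006 0.058 -87.3
```

```text
t: 3.55
tcp_pos: [0.4902, 0.0553, 0.0599]
tool_rot: [0.967, 0.256, 0.0, 0.0]
force: [0.4, -0.5, 0.1]
finger_gap: 0.597
gripper_force: 0.0
t 3.5 tcp [0.4902 0.0553 0.0599] units [-0.04  0.14 -0.06] turn [0.  0.  0.7] or [   0.    -0.  -179.3] F [ 0.4 -0.5  0.1] gap 0.6 q [-0.11  0.68  1.9  -0.    0.56  0.94]
t: 4.05
tcp_pos: [0.4903, 0.0562, 0.0604]
tool_rot: [0.967, 0.257, 0.001, 0.0]
force: [-0.7, 0.0, 5.8]
finger_gap: 0.2
gripper_force: 24.4
t 4.0 tcp [0.4903 0.0562 0.0604] units [-0.38  1.48 -0.08] turn [  0.    0.1 -27. ] or [-1.00e-01  1.00e-01  1.53e+02] F [-0.7  0.   5.8] gap 0.2 q [-0.11  0.68  1.9  -0.    0.56  0.94]
```

```bash

python3 -m crank '[{"dp":[-0.065,0.115,0],"angular":[0,0,-2.25]},{"dp":[-0.065,0.115,0],"angular":[0,0,-2.25]},{"dp":[-0.057,0.12,0],"angular":[0,0,-2.25]},{"dp":[-0.057,0.12,0],"angular":[0,0,-2.25]},{"dp":[-0.045,0.124,0],"angular":[0,0,-2.25]},{"dp":[-0.045,0.124,0],"angular":[0,0,-2.25]},{"dp":[-0.034,0.125,0],"angular":[0,0,-2.25]},{"dp":[-0.034,0.125,0],"angular":[0,0,-2.25]},{"dp":[-0.022,0.127,0],"angular":[0,0,-2.25]},{"dp":[-0.022,0.127,0],"angular":[0,0,-2.25]},{"dp":[-0.012,0.128,0],"angular":[0,0,-2.25]},{"dp":[-0.012,0.128,0],"angular":[0,0,-2.25]},{"dp":[0,0,0],"angular":[0,0,0]},{"dp":[0,0,0],"angular":[0,0,0]}]'
python3 go.py 0.4763 0.1004 0.058 -87.3
```

```text
t: 5.45
tcp_pos: [0.4761, 0.1005, 0.0604]
tool_rot: [1.0, 0.024, 0.0, 0.0]
force: [-1.3, -1.0, 6.2]
finger_gap: 0.199
gripper_force: 24.6
t 5.5 tcp [0.4761 0.1005 0.0604] units [ 0.01 -0.   -0.08] turn [0.  0.1 0. ] or [ 1.0e-01 -0.0e+00 -1.8e+02] F [-1.3 -1.   6.2] gap 0.2 q [-0.02  0.67  1.92 -0.    0.55  1.5 ]
```

```bash

python3 -m crank '[{"dp":[0,0,0],"angular":[0,0,0]},{"dp":[0,0,0],"angular":[0,0,0]},{"dp":[0,0,0],"angular":[0,0,0]},{"dp":[0,0,0.5],"angular":[0,0,0]},{"dp":[0,0,1],"angular":[0,0,0]},{"dp":[0,0,1],"angular":[0,0,0]},{"dp":[0.3,-0.8,0.5],"angular":[0,0,0]},{"dp":[0.3,-0.9,0],"angular":[0,0,0]},{"dp":[0.3,-0.9,0],"angular":[0,0,0]},{"dp":[0.3,-0.9,0],"angular":[0,0,0]},{"dp":[0.3,-0.9,0],"angular":[0,0,0]},{"dp":[0.3,-0.8,0],"angular":[0,0,0]},{"dp":[0,0,0],"angular":[0,0,0]},{"dp":[0,0,0],"angular":[0,0,0]}]' 0.4
python3 go.py 0.5298 -0.0557 0.066 -87.3
python3 - <<'E'
from h import *
s=snap('top','t2');d=snap('side','d2')
a=cv2.resize(s['image'][195:255,185:300],(575,300),interpolation=cv2.INTER_CUBIC)
b=cv2.resize(d['image'][205:265,215:330],(575,300),interpolation=cv2.INTER_CUBIC)
cv2.imwrite('pics/crop3.png',np.vstack([a,b]))
c=np.array([.5667,.1047])
for th in(0,):
  A=3.1895+th;u=np.array([np.cos(A),np.sin(A)])
  for r,z in((.118,.032),(.118,.018),(.088,.068)):
    q=[*(c+r*u),z]; print(q,(proj(s,q)[0]-[185,195]+.4)*5,(proj(d,q)[0]-[215,205]+.4)*5+[0,300])
E
```

```text
t: 6.85
tcp_pos: [0.5295, -0.0555, 0.149]
tool_rot: [1.0, 0.023, -0.0, -0.0]
force: [-0.6, 0.6, -0.4]
finger_gap: 0.6
gripper_force: 0.0
t 6.8 tcp [ 0.5295 -0.0555  0.149 ] units [ 0.01 -0.01 -2.77] turn [-0.  -0.1  0.1] or [-1.000e-01  1.000e-01 -1.799e+02] F [-0.6  0.6 -0.4] gap 0.6 q [-0.31  0.55  1.76  0.    0.84  1.21]
[np.float64(0.44883538581976984), np.float64(0.09904909528079868), 0.032] [217.81702594 232.86958486] [303.03163162 481.94200784]
[np.float64(0.44883538581976984), np.float64(0.09904909528079868), 0.018] [219.60768809 232.62595445] [301.49145573 505.08375025]
[np.float64(0.47880096569609953), np.float64(0.10048576597212105), 0.068] [212.33537258 184.9157759 ] [250.61900208 402.00081339]
```

View pics/crop3.png

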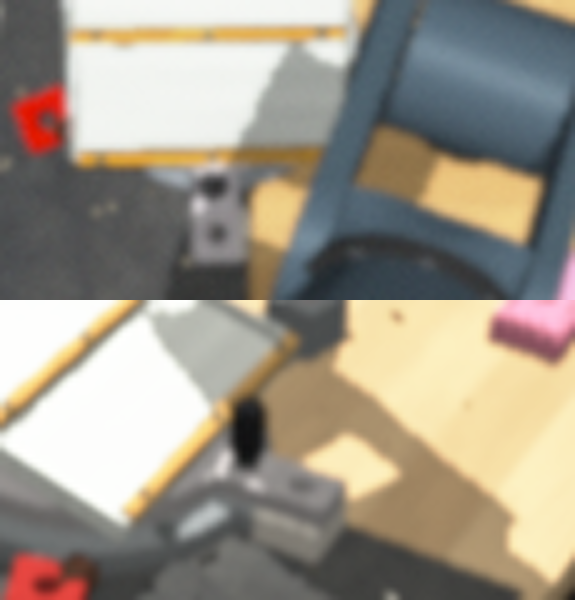

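The rack sits on the white lug: hole at (217,233) in top view against a predicted (218,233), and (302,485) in side view against (303,482). Next I grasp the pin.

```bash

python3 -m crank '[{"dp":[0,0,-0.6],"angular":[0,0,0]},{"dp":[0,0,-0.6],"angular":[0,0,0]},{"dp":[0,0,-0.6],"angular":[0,0,0]},{"dp":[0,0,-0.6],"angular":[0,0,0]},{"dp":[0,0,-0.37],"angular":[0,0,0]},{"dp":[0,0,0],"angular":[0,0,0]},{"dp":[0,0,0],"angular":[0,0,0]}]'
python3 -m crank '[{"dp":[0,0,0],"angular":[0,0,0]},{"dp":[0,0,0],"angular":[0,0,0]},{"dp":[0,0,0],"angular":[0,0,0]},{"dp":[0,0,0],"angular":[0,0,0]},{"dp":[0,0,0],"angular":[0,0,0]}]' 1 40
python3 go.py 0.5298 -0.0557 0.066 -87.3
```

```text
t: 7.65
tcp_pos: [0.5299, -0.0548, 0.0664]
tool_rot: [1.0, 0.024, -0.0, -0.0]
force: [-0.2, -0.1, 0.8]
finger_gap: 0.602
gripper_force: 0.0
t: 8.15
tcp_pos: [0.5304, -0.0555, 0.067]
tool_rot: [1.0, 0.024, 0.001, 0.0]
force: [-0.1, -0.4, 6.4]
finger_gap: 0.182
gripper_force: 39.0
t 8.2 tcp [ 0.5304 -0.0555  0.067 ] units [-0.02 -0.01 -0.03] turn [0.  0.1 0. ] or [ 1.0e-01 -0.0e+00 -1.8e+02] F [-0.1 -0.4  6.4] gap 0.18 q [-0.31  0.69  1.8   0.    0.65  1.21]
```

```bash

python3 -m crank '[{"dp":[0,0,0.2],"angular":[0,0,0]},{"dp":[0,0,0.3],"angular":[0,0,0]},{"dp":[0,0,0.5],"angular":[0,0,0]},{"dp":[0,0,0.5],"angular":[0,0,0]},{"dp":[-0.4,0.8,0.5],"angular":[0,0,0]},{"dp":[-0.5,0.9,0],"angular":[0,0,0]},{"dp":[-0.5,0.9,0],"angular":[0,0,0]},{"dp":[-0.5,0.9,0],"angular":[0,0,0]},{"dp":[-0.5,0.9,0],"angular":[0,0,0]},{"dp":[-0.3,0.7,0],"angular":[0,0,0]},{"dp":[0,0,0],"angular":[0,0,0]},{"dp":[0,0,0],"angular":[0,0,0]},{"dp":[0,0,0],"angular":[0,0,0]}]'
python3 go.py 0.4488 0.0990 0.1 -87.3
python3 - <<'E'
from h import *
s=snap('top','t3');d=snap('side','d3')
cv2.imwrite('pics/crop4.png',cv2.resize(d['image'][175:265,225:325],(800,720)[:2],interpolation=cv2.INTER_CUBIC)[:600])
E
```

```text
t: 9.45
tcp_pos: [0.4499, 0.097, 0.1265]
tool_rot: [1.0, 0.023, 0.001, 0.0]
force: [0.7, -0.2, -0.6]
finger_gap: 0.182
gripper_force: 39.2
t 9.4 tcp [0.4499 0.097  0.1265] units [-0.04  0.07 -0.88] turn [0.  0.1 0. ] or [ 1.0e-01 -0.0e+00 -1.8e+02] F [ 0.7 -0.2 -0.6] gap 0.18 q [-0.03  0.52  1.95 -0.    0.67  1.49]
```

View pics/crop4.png

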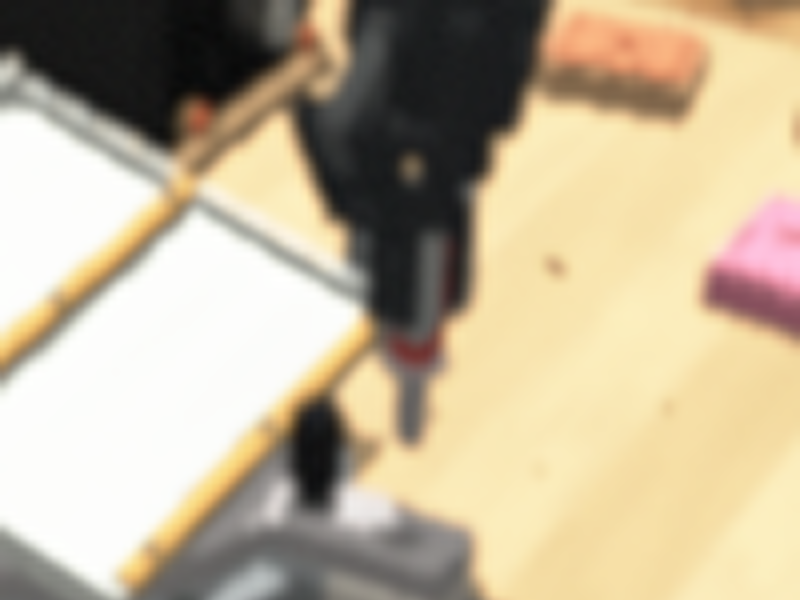

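```bash
python3 - <<'E'
from h import *
d=snap('side')
print(proj(d,[.4499,.097,.063]),(275.8,229.8),onz(d,275.8,229.8,.063)); print(proj(d,[.4488,.099,.032]),(275.,241.6),onz(d,275.,241.6,.032))
E
```

```text
[[275.92652973 229.91256749]] (275.8, 229.8) [0.45037001 0.09676555 0.063     ]
[[275.2290558  240.98293786]] (275.0, 241.6) [0.44809049 0.10143346 0.032     ]
```

```bash

python3 -m crank '[{"dp":[-0.04,0.07,0],"angular":[0,0,0]},{"dp":[0,0,-0.3],"angular":[0,0,0]},{"dp":[0,0,-0.3],"angular":[0,0,0]},{"dp":[0,0,-0.3],"angular":[0,0,0]},{"dp":[0,0,0],"angular":[0,0,0]},{"dp":[0,0,0],"angular":[0,0,0]}]'
python3 go.py 0.4488 0.0990 0.067 -87.3
python3 -m crank '[{"dp":[0,0,-0.1],"angular":[0,0,0]},{"dp":[0,0,-0.1],"angular":[0,0,0]},{"dp":[0,0,-0.1],"angular":[0,0,0]},{"dp":[0,0,0],"angular":[0,0,0]},{"dp":[0,0,0],"angular":[0,0,0]}]'
python3 go.py 0.4488 0.0990 0.067 -87.3
```

```text
t: 10.2
tcp_pos: [0.4474, 0.0998, 0.0986]
tool_rot: [1.0, 0.024, -0.001, -0.0]
force: [1.1, 0.0, 0.0]
finger_gap: 0.182
gripper_force: 39.2
t 10.2 tcp [0.4474 0.0998 0.0986] units [ 0.05 -0.03 -1.05] turn [-0.  -0.1 -0. ] or [ 1.0e-01 -0.0e+00  1.8e+02] F [1.1 0.  0. ] gap 0.18 q [-0.03  0.58  1.97  0.    0.59  1.5 ]
t: 10.7
tcp_pos: [0.4477, 0.0998, 0.0902]
tool_rot: [1.0, 0.024, -0.0, -0.0]
force: [-0.3, -1.1, 0.2]
finger_gap: 0.185
gripper_force: 39.2
t 10.7 tcp [0.4477 0.0998 0.0902] units [ 0.04 -0.03 -0.77] turn [-0. -0. -0.] or [  0.  -0. 180.] F [-0.3 -1.1  0.2] gap 0.18 q [-0.03  0.59  1.98  0.    0.57  1.5 ]
```

```bash

python3 -m crank '[{"dp":[0.02,0,-0.1],"angular":[0,0,0]},{"dp":[0,0,-0.1],"angular":[0,0,0]},{"dp":[0,0,-0.1],"angular":[0,0,0]},{"dp":[0,0,-0.1],"angular":[0,0,0]},{"dp":[0,0,0],"angular":[0,0,0]}]'
python3 go.py 0.4488 0.0990 0.067 -87.3
```

```text
t: 11.2
tcp_pos: [0.448, 0.0998, 0.0777]
tool_rot: [1.0, 0.024, -0.0, -0.0]
force: [-0.4, -0.7, -0.6]
finger_gap: 0.183
gripper_force: 39.2
t 11.2 tcp [0.448  0.0998 0.0777] units [ 0.03 -0.03 -0.36] turn [-0.  -0.1 -0. ] or [ 1.0e-01 -0.0e+00  1.8e+02] F [-0.4 -0.7 -0.6] gap 0.18 q [-0.03  0.62  1.98  0.    0.54  1.5 ]
```

```bash

python3 -m crank '[{"dp":[0,0,-0.12],"angular":[0,0,0]},{"dp":[0,0,-0.12],"angular":[0,0,0]},{"dp":[0,0,-0.12],"angular":[0,0,0]},{"dp":[0,0,-0.06],"angular":[0,0,0]},{"dp":[0,0,0],"angular":[0,0,0]}]'
python3 go.py 0.4488 0.0990 0.067 -87.3
```

```text
t: 11.7
tcp_pos: [0.4484, 0.0998, 0.0669]
tool_rot: [1.0, 0.024, 0.001, 0.0]
force: [-2.4, -0.1, 15.2]
finger_gap: 0.182
gripper_force: 41.0
t 11.7 tcp [0.4484 0.0998 0.0669] units [ 0.01 -0.03  0.  ] turn [ 0.   0.1 -0. ] or [-1.0e-01  0.0e+00  1.8e+02] F [-2.4 -0.1 15.2] gap 0.18 q [-0.03  0.65  1.99 -0.    0.51  1.5 ]
```

```bash

python3 -m crank '[{"dp":[0,0,0],"angular":[0,0,0]},{"dp":[0,0,0],"angular":[0,0,0]},{"dp":[0,0,0],"angular":[0,0,0]},{"dp":[0,0,0.3],"angular":[0,0,0]},{"dp":[0,0,0.8],"angular":[0,0,0]},{"dp":[0,0,1],"angular":[0,0,0]},{"dp":[0,0,1],"angular":[0,0,0]},{"dp":[0,0,1],"angular":[0,0,0]},{"dp":[0,0,0],"angular":[0,0,0]},{"dp":[0,0,0],"angular":[0,0,0]}]' 0.4
cat > blocks.py <<'E'
from h import *
def find(n,show=0):
    s=snap(n); im=cv2.resize(s['image'],None,fx=3,fy=3,interpolation=cv2.INTER_CUBIC)
    h=cv2.cvtColor(im,cv2.COLOR_BGR2LAB).astype(int)
    m=((h[...,1]>148)&(h[...,1]<175)&(h[...,2]>150)&(h[...,0]>110)).astype(np.uint8)*255
    m=cv2.morphologyEx(m,cv2.MORPH_OPEN,np.ones((5,5)))
    out=[]
    for k in cv2.findContours(m,cv2.RETR_EXTERNAL,cv2.CHAIN_APPROX_NONE)[0]:
        if cv2.contourArea(k)<700: continue
        Q=np.array([onz(s,(p[0]-1)/3,(p[1]-1)/3,.02)[:2] for p in k[:,0]])
        r=cv2.minAreaRect((Q*1000).astype(np.float32)); (x,y),(w,l),a=r
        if not(300<x<750 and -600<y<0): continue
        sa=a if w<l else a+90
        out.append((round(x/1000,4),round(y/1000,4),round(w),round(l),'short',round((sa+180)%180-180,1)))
    return s,m,out
if __name__=='__main__':
    for n in('top','side'):
        s,m,o=find(n)
        print(n); [print(' ',x) for x in o]
    h=cv2.cvtColor(s['image'],cv2.COLOR_BGR2LAB)
E
python3 blocks.py; python3 go.py 0.4246 -0.2485 0.2 -112.2
python3 - <<'E'
from h import *
s=snap('top','t5');h=cv2.cvtColor(s['image'],cv2.COLOR_BGR2LAB)
for u,v in[(337,217),(375,220),(338,251),(320,235),(390,225),(375,240)]:print(h[v,u])
d=snap('side','d5');h=cv2.cvtColor(d['image'],cv2.COLOR_BGR2LAB)
for p in([.535,-.2436,.02],[.528,-.367,.02],[.4246,-.2485,.02]):
  u,v=proj(d,p)[0].astype(int);print(u,v,h[v,u])
E
```

```text
t: 12.7
tcp_pos: [0.4485, 0.0998, 0.1894]
tool_rot: [1.0, 0.024, 0.001, 0.0]
force: [-0.9, -0.3, -1.0]
finger_gap: 0.605
gripper_force: 0.0
top
side
t 12.8 tcp [0.4474 0.0998 0.1879] units [ -0.76 -11.61   0.4 ] turn [ -0.   -0.1 -24.9] or [  0.2  -0.  155.1] F [ 0.1  0.5 -0.1] gap 0.6 q [-0.03  0.4   1.9  -0.    0.84  1.5 ]
[174 149 171]
[166 152 171]
[173 149 171]
[200 133 168]
[132 142 170]
[159 139 172]
303 180 [170 156 162]
320 166 [184 153 163]
336 189 [166 156 162]
```

```bash
sed -i 's/>148/>145/' blocks.py; python3 blocks.py
```

```text
top
  (0.5298, -0.3682, 44, 55, 'short', -129.5)
side
  (0.424, -0.247, 44, 59, 'short', -114.2)
  (0.5327, -0.2384, 55, 39, 'short', -78.0)
  (0.5271, -0.3647, 48, 61, 'short', -130.9)
```

```bash

python3 -m crank '[{"dp":[0,-1,0],"angular":[0,0,-2]},{"dp":[0,-1,0],"angular":[0,0,-2]},{"dp":[0,-1,0],"angular":[0,0,-2]},{"dp":[0,-1,0],"angular":[0,0,-2]},{"dp":[0,-1,0],"angular":[0,0,-2]},{"dp":[0,-1,0],"angular":[0,0,-2]},{"dp":[-0.1,-1,0],"angular":[0,0,-2]},{"dp":[-0.1,-1,0],"angular":[0,0,-2]},{"dp":[-0.1,-1,-0.5],"angular":[0,0,-2]},{"dp":[-0.1,-1,-0.5],"angular":[0,0,-2]},{"dp":[-0.1,-1,-0.5],"angular":[0,0,-2]},{"dp":[-0.2,-0.6,-0.5],"angular":[0,0,-2]},{"dp":[0,0,0],"angular":[0,0,-1]},{"dp":[0,0,0],"angular":[0,0,0]},{"dp":[0,0,0],"angular":[0,0,0]}]' 0.2
python3 go.py 0.4245 -0.248 0.016 -113; python3 blocks.py
```

```text
t: 14.5
tcp_pos: [0.4273, -0.2473, 0.1288]
tool_rot: [0.981, -0.193, -0.0, -0.0]
force: [-0.4, 1.1, 0.4]
finger_gap: 0.804
gripper_force: 0.0
t 14.5 tcp [ 0.4273 -0.2473  0.1288] units [-0.09 -0.02 -3.76] turn [-0.  -0.  -0.8] or [ 0.000e+00 -1.000e-01  1.792e+02] F [-0.4  1.1  0.4] gap 0.8 q [-0.75  0.55  1.87  0.    0.73  1.21]
top
side
  (0.4246, -0.248, 43, 52, 'short', -107.6)
  (0.5323, -0.2373, 55, 40, 'short', -76.2)
  (0.5266, -0.3636, 49, 58, 'short', -130.4)
```

```bash

python3 -m crank '[{"dp":[-0.08,-0.02,-0.7],"angular":[0,0,0]},{"dp":[0,0,-0.7],"angular":[0,0,0]},{"dp":[0,0,-0.7],"angular":[0,0,0]},{"dp":[0,0,-0.7],"angular":[0,0,0]},{"dp":[0,0,-0.7],"angular":[0,0,0]},{"dp":[0,0,-0.2],"angular":[0,0,0]},{"dp":[0,0,0],"angular":[0,0,0]},{"dp":[0,0,0],"angular":[0,0,0]}]'
python3 go.py 0.4245 -0.248 0.016 -113
python3 -m crank '[{"dp":[0,0,0],"angular":[0,0,0]},{"dp":[0,0,0],"angular":[0,0,0]},{"dp":[0,0,0],"angular":[0,0,0]},{"dp":[0,0,0],"angular":[0,0,0]},{"dp":[0,0,0],"angular":[0,0,0]}]' 1 35
python3 go.py 0.4245 -0.248 0.016 -113
```

```text
t: 15.4
tcp_pos: [0.4255, -0.2488, 0.0184]
tool_rot: [0.981, -0.193, 0.001, 0.0]
force: [0.1, 0.0, 0.6]
finger_gap: 0.8
gripper_force: 0.0
t 15.4 tcp [ 0.4255 -0.2488  0.0184] units [-0.03  0.03 -0.08] turn [ 0.1  0.1 -0.8] or [-1.000e-01  1.000e-01  1.792e+02] F [0.1 0.  0.6] gap 0.8 q [-0.76  0.76  1.91  0.    0.46  1.2 ]
t: 15.9
tcp_pos: [0.4255, -0.2492, 0.0187]
tool_rot: [0.981, -0.193, 0.001, 0.001]
force: [-0.6, 0.8, 7.1]
finger_gap: 0.507
gripper_force: 36.8
t 15.9 tcp [ 0.4255 -0.2492  0.0187] units [-0.03  0.04 -0.09] turn [ 0.1  0.1 -0.7] or [-1.000e-01  1.000e-01  1.793e+02] F [-0.6  0.8  7.1] gap 0.51 q [-0.76  0.76  1.91  0.    0.46  1.2 ]
```

```bash
cat > god.py <<'E'
# god.py dx dy h : deck-frame TCP goal in m, tool square to deck
import sys
from h import *
from scipy.spatial.transform import Rotation as R
x,y,h=map(float,sys.argv[1:4]); th=float(sys.argv[4]) if len(sys.argv)>4 else 0
D=(R.from_euler('z',.0479+th)*R.from_euler('y',-16,degrees=True)).as_matrix()
O=np.array([.5667,.1047,.062]); s=sense(); Rg=R.from_matrix(np.column_stack([D[:,0],-D[:,1],-D[:,2]]))
g=O+D@[x,y,h]; print('goal',g.round(4),'tcp',s['tcp_pos'].round(4),'units',((g-s['tcp_pos'])/.03).round(2),'turn',(Rg*R.from_quat(s['tool_rot']).inv()).as_rotvec(degrees=True).round(1),'F',s['force'].round(1),'gap',round(s['finger_gap'],3),'in deck',(D.T@(s['tcp_pos']-O)).round(4),'t',round(s['t'],1))
print('down-slope mm in units',(-D[:,0]*.001/.03).round(4),'into deck',(-D[:,2]*.001/.03).round(4))
E
python3 -m crank '[{"dp":[0,0,0.6],"angular":[0,0,0]},{"dp":[0,0,1],"angular":[0,0,0]},{"dp":[0,0,1],"angular":[0,0,0]},{"dp":[0,0,1],"angular":[0,0,0]},{"dp":[0,0,1],"angular":[0,0,0]},{"dp":[0.2,1,0.8],"angular":[0,0,2]},{"dp":[0.2,1,0.5],"angular":[0,0,3]},{"dp":[0.2,1,0],"angular":[0,0,3]},{"dp":[0.2,1,0],"angular":[0,0,3]},{"dp":[0.2,1,0],"angular":[0,0,3]},{"dp":[0.2,1,0],"angular":[0,0,3]},{"dp":[0.2,1,0],"angular":[0,0,3]},{"dp":[0.2,1,0],"angular":[0,0,3]},{"dp":[0.2,1,0],"angular":[0,0,2]},{"dp":[0.2,1,0],"angular":[0,0,0]},{"dp":[0.2,1,0],"angular":[0,0,0]},{"dp":[0,0,0],"angular":[0,0,0]},{"dp":[0,0,0],"angular":[0,0,0]}]'
python3 god.py -0.034 0.036 0.05
```

```text
t: 17.7
tcp_pos: [0.4904, 0.0816, 0.1945]
tool_rot: [1.0, 0.025, -0.0, 0.0]
force: [-0.0, -0.7, -1.0]
finger_gap: 0.505
gripper_force: 36.1
goal [0.5186 0.1384 0.1007] tcp [0.4904 0.0816 0.1945] units [ 0.94  1.89 -3.13] turn [  0.8 -16.   -0.1] F [-0.  -0.7 -1. ] gap 0.505 in deck [-0.0378 -0.0194  0.1487] t 17.7
down-slope mm in units [-0.032  -0.0015 -0.0092] into deck [ 0.0092  0.0004 -0.032 ]
```

```bash

python3 -m crank '[{"dp":[0.2,0.5,0],"angular":[0.2,-4,0]},{"dp":[0.2,0.5,0],"angular":[0.2,-4,0]},{"dp":[0.2,0.5,0],"angular":[0.2,-4,0]},{"dp":[0.2,0.4,-0.4],"angular":[0.2,-4,0]},{"dp":[0.1,0,-0.6],"angular":[0,0,0]},{"dp":[0,0,-0.6],"angular":[0,0,0]},{"dp":[0,0,-0.6],"angular":[0,0,0]},{"dp":[0,0,-0.5],"angular":[0,0,0]},{"dp":[0,0,0],"angular":[0,0,0]},{"dp":[0,0,0],"angular":[0,0,0]}]'
python3 god.py -0.032 0.036 0.021
```

```text
t: 18.7
tcp_pos: [0.5178, 0.1372, 0.1136]
tool_rot: [0.99, 0.023, 0.139, -0.003]
force: [-0.2, -0.4, -1.2]
finger_gap: 0.506
gripper_force: 36.1
goal [0.5285 0.1389 0.0734] tcp [0.5178 0.1372 0.1136] units [ 0.35  0.06 -1.34] turn [-0.  -0.   0.1] F [-0.2 -0.4 -1.2] gap 0.506 in deck [-0.0312  0.0348  0.0626] t 18.7
down-slope mm in units [-0.032  -0.0015 -0.0092] into deck [ 0.0092  0.0004 -0.032 ]
```

```bash

python3 -m crank '[{"dp":[0.1,0.05,-0.35],"angular":[0,0,0]},{"dp":[0.1,0,-0.35],"angular":[0,0,0]},{"dp":[0.08,0,-0.3],"angular":[0,0,0]},{"dp":[0.05,0,-0.2],"angular":[0,0,0]},{"dp":[0.03,0,-0.15],"angular":[0,0,0]},{"dp":[0,0,0],"angular":[0,0,0]},{"dp":[0,0,0],"angular":[0,0,0]}]'
python3 god.py -0.032 0.036 0.0195
```

```text
t: 19.4
tcp_pos: [0.5286, 0.1397, 0.073]
tool_rot: [0.99, 0.023, 0.139, -0.004]
force: [-0.3, 0.3, -0.7]
finger_gap: 0.502
gripper_force: 36.1
goal [0.5289 0.1389 0.0719] tcp [0.5286 0.1397 0.073 ] units [ 0.01 -0.03 -0.03] turn [-0. -0.  0.] F [-0.3  0.3 -0.7] gap 0.502 in deck [-0.0319  0.0368  0.0206] t 19.4
down-slope mm in units [-0.032  -0.0015 -0.0092] into deck [ 0.0092  0.0004 -0.032 ]
```

Nearly down. Now I slide down the slope to feel the cleat.

```bash

python3 -m crank '[{"dp":[-0.03,0,-0.04],"angular":[0,0,0]},{"dp":[-0.032,0,-0.01],"angular":[0,0,0]},{"dp":[-0.032,0,-0.01],"angular":[0,0,0]},{"dp":[0,0,0],"angular":[0,0,0]}]'
python3 god.py -0.036 0.036 0.0187|head -1
python3 -m crank '[{"dp":[-0.032,0,-0.01],"angular":[0,0,0]},{"dp":[-0.032,0,-0.01],"angular":[0,0,0]},{"dp":[0,0,0],"angular":[0,0,0]}]'
python3 god.py -0.036 0.036 0.0187|head -1
```

```text
t: 19.8
tcp_pos: [0.5256, 0.1397, 0.0714]
tool_rot: [0.99, 0.023, 0.139, -0.004]
force: [0.9, -0.5, -1.5]
finger_gap: 0.507
gripper_force: 36.1
goal [0.5253 0.1388 0.0701] tcp [0.5256 0.1397 0.0714] units [-0.01 -0.03 -0.04] turn [-0.  0.  0.] F [ 0.9 -0.5 -1.5] gap 0.507 in deck [-0.0353  0.0369  0.0199] t 19.8
t: 20.1
tcp_pos: [0.5247, 0.1397, 0.071]
tool_rot: [0.99, 0.023, 0.14, -0.004]
force: [0.8, -0.3, -0.1]
finger_gap: 0.511
gripper_force: 36.2
goal [0.5253 0.1388 0.0701] tcp [0.5247 0.1397 0.071 ] units [ 0.02 -0.03 -0.03] turn [-0.1  0.1  0. ] F [ 0.8 -0.3 -0.1] gap 0.511 in deck [-0.0362  0.037   0.0198] t 20.1
```

```bash

python3 -m crank '[{"dp":[0,0,0],"angular":[0,0,0]},{"dp":[0,0,0],"angular":[0,0,0]},{"dp":[0,0,0],"angular":[0,0,0]},{"dp":[0,0,0],"angular":[0,0,0]},{"dp":[-0.05,0,0.2],"angular":[0,0,0]},{"dp":[-0.14,0,0.5],"angular":[0,0,0]},{"dp":[-0.2,0,0.8],"angular":[0,0,0]},{"dp":[-0.2,0,0.8],"angular":[0,0,0]},{"dp":[0,-1,0.6],"angular":[-0.2,4,0]},{"dp":[0,-1,0.6],"angular":[-0.2,4,0]},{"dp":[0,-1,0],"angular":[-0.2,4,0]},{"dp":[0,-1,0],"angular":[-0.2,4,0]},{"dp":[0,-1,0],"angular":[0,0,0]},{"dp":[0,-1,0],"angular":[0,0,0]},{"dp":[0,-1,0],"angular":[0,0,0]},{"dp":[0,0,0],"angular":[0,0,0]},{"dp":[0,0,0],"angular":[0,0,0]}]' 0.25
python3 go.py 0.534 -0.241 0.12 -79; python3 blocks.py
python3 - <<'E'
from h import *
d=snap('side','d6')
cv2.imwrite('pics/crop6.png',cv2.resize(d['image'][150:270,190:350],(800,600),interpolation=cv2.INTER_CUBIC))
E
```

```text
t: 21.8
tcp_pos: [0.5059, -0.0706, 0.1759]
tool_rot: [1.0, 0.023, -0.0, -0.0]
force: [-0.1, -0.1, 0.4]
finger_gap: 0.75
gripper_force: 0.0
t 21.8 tcp [ 0.5059 -0.0706  0.1759] units [ 0.94 -5.68 -1.86] turn [-0.  -0.   8.4] or [  -0.     0.  -171.6] F [-0.1 -0.1  0.4] gap 0.75 q [-0.36  0.48  1.79  0.    0.87  1.17]
top
side
  (0.5322, -0.2374, 54, 39, 'short', -75.7)
  (0.5264, -0.3637, 49, 58, 'short', -124.8)
```

View pics/crop6.png

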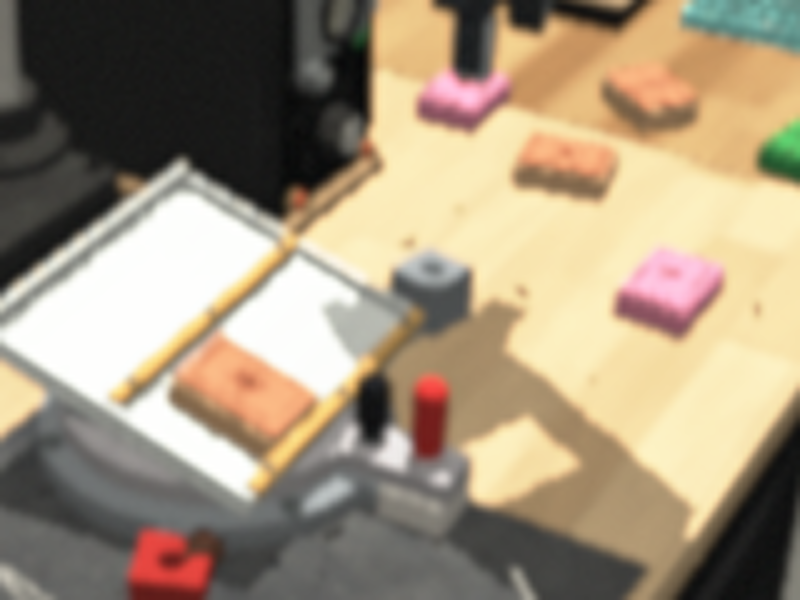

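The first block sits square on the low cleat at crop (245,390), and the pin is home at (430,410). Next is the block at about (0.535, -0.2425).

```bash

python3 -m crank '[{"dp":[0.2,-1,-0.3],"angular":[0,0,2]},{"dp":[0.2,-1,-0.3],"angular":[0,0,2]},{"dp":[0.2,-1,-0.3],"angular":[0,0,2]},{"dp":[0.2,-1,-0.3],"angular":[0,0,2]},{"dp":[0.1,-1,-0.3],"angular":[0,0,0]},{"dp":[0.07,-0.73,-0.3],"angular":[0,0,0]},{"dp":[0,0,0],"angular":[0,0,0]},{"dp":[0,0,0],"angular":[0,0,0]}]'
python3 go.py 0.535 -0.2425 0.018 -79; python3 blocks.py
```

```text
t: 22.75
tcp_pos: [0.5349, -0.2413, 0.1213]
tool_rot: [0.996, 0.093, -0.001, -0.001]
force: [-1.3, 0.9, 0.6]
finger_gap: 0.749
gripper_force: 0.0
t 22.8 tcp [ 0.5349 -0.2413  0.1213] units [ 0.   -0.04 -3.44] turn [-0.1 -0.1  0.3] or [-1.000e-01  1.000e-01 -1.797e+02] F [-1.3  0.9  0.6] gap 0.75 q [-0.61  0.65  1.63  0.    0.86  0.77]
top
side
  (0.5265, -0.3639, 49, 58, 'short', -126.9)
```

```bash

python3 -m crank '[{"dp":[0,0,-0.7],"angular":[0,0,0]},{"dp":[0,0,-0.7],"angular":[0,0,0]},{"dp":[0,0,-0.7],"angular":[0,0,0]},{"dp":[0,0,-0.7],"angular":[0,0,0]},{"dp":[0,0,-0.5],"angular":[0,0,0]},{"dp":[0,0,-0.15],"angular":[0,0,0]},{"dp":[0,0,0],"angular":[0,0,0]},{"dp":[0,0,0],"angular":[0,0,0]}]'
python3 -m crank '[{"dp":[0,0,0],"angular":[0,0,0]},{"dp":[0,0,0],"angular":[0,0,0]},{"dp":[0,0,0],"angular":[0,0,0]},{"dp":[0,0,0],"angular":[0,0,0]},{"dp":[0,0,0],"angular":[0,0,0]}]' 1 35
python3 go.py 0.535 -0.2425 0.018 -79
```

```text
t: 23.65
tcp_pos: [0.536, -0.2423, 0.019]
tool_rot: [0.996, 0.094, 0.001, 0.0]
force: [0.2, 0.2, 0.2]
finger_gap: 0.753
gripper_force: 0.0
t: 24.15
tcp_pos: [0.5361, -0.2427, 0.0193]
tool_rot: [0.996, 0.093, 0.001, 0.001]
force: [1.0, 0.1, 5.4]
finger_gap: 0.508
gripper_force: 37.2
t 24.1 tcp [ 0.5361 -0.2427  0.0193] units [-0.04  0.01 -0.04] turn [0.1 0.1 0.3] or [ 2.000e-01 -1.000e-01 -1.797e+02] F [1.  0.1 5.4] gap 0.51 q [-0.61  0.81  1.67  0.    0.66  0.77]
```

```bash

python3 -m crank '[{"dp":[0,0,0.6],"angular":[0,0,0]},{"dp":[0,0,1],"angular":[0,0,0]},{"dp":[0,0,1],"angular":[0,0,0]},{"dp":[0,0,1],"angular":[0,0,0]},{"dp":[-0.5,0,1],"angular":[0,0,0]},{"dp":[-0.5,1,0.8],"angular":[0,0,-2]},{"dp":[0,1,0.5],"angular":[0,0,-2]},{"dp":[0,1,0],"angular":[0,0,-2]},{"dp":[0,1,0],"angular":[0,0,-2]},{"dp":[0,1,0],"angular":[0,0,0]},{"dp":[0,1,0],"angular":[0.2,-4,0]},{"dp":[0,1,0],"angular":[0.2,-4,0]},{"dp":[0.3,1,0],"angular":[0.2,-4,0]},{"dp":[0.3,1,0],"angular":[0.2,-4,0]},{"dp":[0,1,0],"angular":[0,0,0]},{"dp":[0,0.4,0],"angular":[0,0,0]},{"dp":[0,0,0],"angular":[0,0,0]},{"dp":[0,0,0],"angular":[0,0,0]}]'
python3 god.py -0.032 -0.036 0.05
```

```text
t: 25.95
tcp_pos: [0.5231, 0.0698, 0.1951]
tool_rot: [0.99, 0.024, 0.139, -0.004]
force: [-0.7, -0.3, -1.9]
finger_gap: 0.504
gripper_force: 36.4
goal [0.5239 0.0666 0.1012] tcp [0.5231 0.0698 0.1951] units [ 0.03 -0.11 -3.13] turn [-0. -0. -0.] F [-0.7 -0.3 -1.9] gap 0.504 in deck [-0.0068 -0.0328  0.1404] t 25.9
down-slope mm in units [-0.032  -0.0015 -0.0092] into deck [ 0.0092  0.0004 -0.032 ]
```

```bash

python3 -m crank '[{"dp":[0.03,-0.11,-0.7],"angular":[0,0,0]},{"dp":[0,0,-0.7],"angular":[0,0,0]},{"dp":[0,0,-0.7],"angular":[0,0,0]},{"dp":[0,0,-0.6],"angular":[0,0,0]},{"dp":[0,0,-0.4],"angular":[0,0,0]},{"dp":[0.09,0,-0.32],"angular":[0,0,0]},{"dp":[0.09,0,-0.32],"angular":[0,0,0]},{"dp":[0.07,0,-0.2],"angular":[0,0,0]},{"dp":[0,0,0],"angular":[0,0,0]},{"dp":[0,0,0],"angular":[0,0,0]}]'
python3 god.py -0.032 -0.036 0.0203
```

```text
t: 26.95
tcp_pos: [0.532, 0.0664, 0.0772]
tool_rot: [0.99, 0.023, 0.139, -0.004]
force: [-0.5, -0.3, -1.4]
finger_gap: 0.505
gripper_force: 36.4
goal [0.5321 0.067  0.0727] tcp [0.532  0.0664 0.0772] units [ 0.    0.02 -0.15] turn [-0.  0.  0.] F [-0.5 -0.3 -1.4] gap 0.505 in deck [-0.0309 -0.0366  0.0246] t 26.9
down-slope mm in units [-0.032  -0.0015 -0.0092] into deck [ 0.0092  0.0004 -0.032 ]
```

```bash

python3 -m crank '[{"dp":[0.02,0,-0.07],"angular":[0,0,0]},{"dp":[0.02,0,-0.07],"angular":[0,0,0]},{"dp":[-0.04,0,-0.012],"angular":[0,0,0]},{"dp":[-0.04,0,-0.012],"angular":[0,0,0]},{"dp":[-0.04,0,-0.012],"angular":[0,0,0]},{"dp":[-0.04,0,-0.012],"angular":[0,0,0]},{"dp":[0,0,0],"angular":[0,0,0]},{"dp":[0,0,0],"angular":[0,0,0]}]'
python3 god.py -0.036 -0.036 0.0193|head -1
python3 -m crank '[{"dp":[0,0,0],"angular":[0,0,0]},{"dp":[0,0,0],"angular":[0,0,0]},{"dp":[0,0,0],"angular":[0,0,0]},{"dp":[0,0,0],"angular":[0,0,0]},{"dp":[-0.05,0,0.2],"angular":[0,0,0]},{"dp":[-0.14,0,0.5],"angular":[0,0,0]},{"dp":[-0.2,0,0.8],"angular":[0,0,0]},{"dp":[-0.2,0,0.8],"angular":[0,0,0]},{"dp":[0,-1,0.6],"angular":[-0.2,4,0]},{"dp":[0,-1,0.6],"angular":[-0.2,4,0]},{"dp":[0,-1,0],"angular":[-0.2,4,-3]},{"dp":[0,-1,0],"angular":[-0.2,4,-3]},{"dp":[0,-1,0],"angular":[0,0,-4]},{"dp":[0,-1,0],"angular":[0,0,-4]},{"dp":[0,-1,0],"angular":[0,0,-4]},{"dp":[0,0,0],"angular":[0,0,0]},{"dp":[0,0,0],"angular":[0,0,0]}]' 0.25
python3 go.py 0.529 -0.368 0.12 -130.5; python3 blocks.py
python3 - <<'E'
from h import *
d=snap('side','d7');t=snap('top')
a=cv2.resize(d['image'][195:270,190:290],(400,300),interpolation=cv2.INTER_CUBIC)
b=cv2.resize(t['image'][195:255,185:265],(400,300),interpolation=cv2.INTER_CUBIC)
cv2.imwrite('pics/crop7.png',np.hstack([a,b]))
E
```

```text
t: 27.75
tcp_pos: [0.529, 0.0664, 0.0717]
tool_rot: [0.99, 0.023, 0.14, -0.004]
force: [2.2, 0.7, -1.1]
finger_gap: 0.507
gripper_force: 36.4
goal [0.5285 0.0668 0.0706] tcp [0.529  0.0664 0.0717] units [-0.02  0.02 -0.04] turn [-0.   0.1  0. ] F [ 2.2  0.7 -1.1] gap 0.507 in deck [-0.0352 -0.0365  0.0202] t 27.8
t: 29.45
tcp_pos: [0.5099, -0.1438, 0.1765]
tool_rot: [0.991, -0.133, -0.001, 0.003]
force: [0.4, 0.1, -0.7]
finger_gap: 0.745
gripper_force: 0.0
t 29.4 tcp [ 0.5099 -0.1438  0.1765] units [ 0.64 -7.47 -1.88] turn [  0.3  -0.2 -25.2] or [  0.3   0.5 154.8] F [ 0.4  0.1 -0.7] gap 0.75 q [-0.48  0.5   1.74 -0.01  0.9   1.36]
top
side
  (0.5257, -0.363, 49, 56, 'short', -127.4)
```

View pics/crop7.png

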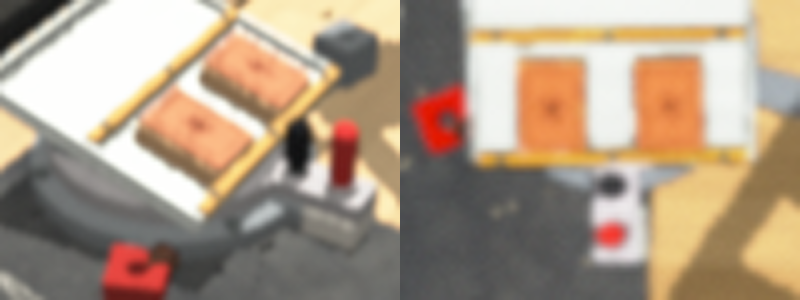

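Both blocks sit square on the low cleat at (195,130) and (258,65) in the side half, and at (552,105) and (668,105) in the top half. Now the third block.

```bash

python3 -m crank '[{"dp":[0.1,-1,-0.2],"angular":[0,0,-4]},{"dp":[0.1,-1,-0.2],"angular":[0,0,-4]},{"dp":[0.1,-1,-0.3],"angular":[0,0,-4]},{"dp":[0.1,-1,-0.3],"angular":[0,0,-4]},{"dp":[0.1,-1,-0.3],"angular":[0,0,-4]},{"dp":[0.1,-1,-0.3],"angular":[0,0,-4]},{"dp":[0.04,-1,-0.3],"angular":[0.3,0,-1]},{"dp":[0,-0.43,0],"angular":[0,0,0]},{"dp":[0,0,0],"angular":[0,0,0]},{"dp":[0,0,0],"angular":[0,0,0]}]'
python3 go.py 0.529 -0.368 0.018 -130; python3 blocks.py
```

```text
t: 30.65
tcp_pos: [0.5296, -0.3648, 0.1196]
tool_rot: [0.939, -0.344, -0.003, 0.001]
force: [-0.9, 0.0, 0.3]
finger_gap: 0.753
gripper_force: 0.0
t 30.6 tcp [ 0.5296 -0.3648  0.1196] units [-0.02 -0.11 -3.39] turn [-0.  -0.3  0.2] or [-5.000e-01  1.000e-01 -1.798e+02] F [-0.9  0.   0.3] gap 0.75 q [-0.78  0.71  1.48 -0.    0.95  1.5 ]
top
side
```

```bash

python3 -m crank '[{"dp":[0,-0.09,-0.7],"angular":[0,-0.3,0]},{"dp":[0,0,-0.7],"angular":[0,0,0]},{"dp":[0,0,-0.7],"angular":[0,0,0]},{"dp":[0,0,-0.7],"angular":[0,0,0]},{"dp":[0,0,-0.45],"angular":[0,0,0]},{"dp":[0,0,-0.15],"angular":[0,0,0]},{"dp":[0,0,0],"angular":[0,0,0]},{"dp":[0,0,0],"angular":[0,0,0]}]'
python3 -m crank '[{"dp":[0,0,0],"angular":[0,0,0]},{"dp":[0,0,0],"angular":[0,0,0]},{"dp":[0,0,0],"angular":[0,0,0]},{"dp":[0,0,0],"angular":[0,0,0]},{"dp":[0,0,0],"angular":[0,0,0]}]' 1 35
python3 go.py 0.529 -0.3675 0.018 -130
```

```text
t: 31.55
tcp_pos: [0.5303, -0.3693, 0.0183]
tool_rot: [0.939, -0.344, 0.001, 0.0]
force: [0.5, -0.0, -0.0]
finger_gap: 0.752
gripper_force: 0.0
t: 32.05
tcp_pos: [0.5303, -0.3697, 0.0185]
tool_rot: [0.939, -0.344, 0.001, 0.0]
force: [-0.7, 0.5, 5.9]
finger_gap: 0.509
gripper_force: 36.3
t 32.0 tcp [ 0.5303 -0.3697  0.0185] units [-0.04  0.07 -0.02] turn [0.1 0.1 0.3] or [   0.2   -0.2 -179.7] F [-0.7  0.5  5.9] gap 0.51 q [-0.78  0.86  1.51  0.    0.77  1.49]
```

```bash

python3 -m crank '[{"dp":[0,0,0.6],"angular":[0,0,0]},{"dp":[0,0,1],"angular":[0,0,0]},{"dp":[0,0,1],"angular":[0,0,0]},{"dp":[-0.1,0.3,1],"angular":[0,0,2]},{"dp":[-0.2,1,1],"angular":[0,0,4]},{"dp":[-0.2,1,0.8],"angular":[0,0,4]},{"dp":[-0.2,1,0.5],"angular":[0,0,4]},{"dp":[-0.2,1,0],"angular":[0,0,4]},{"dp":[-0.2,1,0],"angular":[0,0,4]},{"dp":[0,1,0],"angular":[0,0,4]},{"dp":[0,1,0],"angular":[0,0,4]},{"dp":[0,1,0],"angular":[0,0,4]},{"dp":[0,1,0],"angular":[0,0,4]},{"dp":[0,1,0],"angular":[0,0,4]},{"dp":[0,1,0],"angular":[0,0,4]},{"dp":[0,1,0],"angular":[0,0,0]},{"dp":[0,1,0],"angular":[0,0,0]},{"dp":[0,1,0],"angular":[0,0,0]},{"dp":[0,1,0],"angular":[0,0,0]},{"dp":[0,0,0],"angular":[0,0,0]}]'
python3 god.py 0.046 0.036 0.05
python3 - <<'E'
from h import *
d=snap('side');print('glass base',onz(d,110,266,0));s=snap('top');print('box front corners',[onz(s,u,v,.18).round(3) for u,v in((283,186),(322,186))])
E
```

```text
t: 34.05
tcp_pos: [0.4957, 0.0928, 0.1942]
tool_rot: [0.999, 0.052, -0.0, -0.001]
force: [0.9, -0.8, -1.3]
finger_gap: 0.506
gripper_force: 35.8
goal [0.5954 0.1421 0.1227] tcp [0.4957 0.0928 0.1942] units [ 3.32  1.64 -2.38] turn [  1.1 -16.   -3.2] F [ 0.9 -0.8 -1.3] gap 0.506 in deck [-0.0323 -0.0085  0.1467] t 34.0
down-slope mm in units [-0.032  -0.0015 -0.0092] into deck [ 0.0092  0.0004 -0.032 ]
glass base [0.73892128 0.35233429 0.        ]
box front corners [array([ 0.613, -0.065,  0.18 ]), array([ 0.616, -0.177,  0.18 ])]
```

```bash

python3 -m crank '[{"dp":[0.6,0.4,0],"angular":[0.2,-4,-0.8]},{"dp":[0.6,0.4,0],"angular":[0.3,-4,-0.8]},{"dp":[0.6,0.4,0],"angular":[0.3,-4,-0.8]},{"dp":[0.6,0.4,0],"angular":[0.3,-4,-0.8]},{"dp":[0.6,0,-0.3],"angular":[0,0,0]},{"dp":[0.3,0,-0.5],"angular":[0,0,0]},{"dp":[0,0,-0.5],"angular":[0,0,0]},{"dp":[0,0,-0.5],"angular":[0,0,0]},{"dp":[0,0,-0.3],"angular":[0,0,0]},{"dp":[0,0,0],"angular":[0,0,0]},{"dp":[0,0,0],"angular":[0,0,0]}]'
python3 god.py 0.047 0.036 0.021
```

```text
t: 35.25
tcp_pos: [0.5959, 0.1372, 0.1315]
tool_rot: [0.99, 0.021, 0.14, -0.003]
force: [0.5, -0.1, -1.0]
finger_gap: 0.504
gripper_force: 35.9
goal [0.6043 0.1425 0.0951] tcp [0.5959 0.1372 0.1315] units [ 0.28  0.18 -1.21] turn [0.  0.1 0.3] F [ 0.5 -0.1 -1. ] gap 0.504 in deck [0.0487 0.0311 0.0583] t 35.2
down-slope mm in units [-0.032  -0.0015 -0.0092] into deck [ 0.0092  0.0004 -0.032 ]
```

```bash

python3 -m crank '[{"dp":[0.08,0.16,-0.3],"angular":[0,0,0.2]},{"dp":[0.07,0,-0.3],"angular":[0,0,0]},{"dp":[0.05,0,-0.25],"angular":[0,0,0]},{"dp":[0.04,0,-0.15],"angular":[0,0,0]},{"dp":[0.03,0,-0.1],"angular":[0,0,0]},{"dp":[0.01,0,-0.06],"angular":[0,0,0]},{"dp":[0,0,0],"angular":[0,0,0]},{"dp":[0,0,0],"angular":[0,0,0]}]'
python3 god.py 0.043 0.036 0.0195
```

```text
t: 36.05
tcp_pos: [0.6042, 0.1427, 0.0967]
tool_rot: [0.99, 0.023, 0.14, -0.003]
force: [0.6, 0.6, -0.5]
finger_gap: 0.51
gripper_force: 35.9
goal [0.6009 0.1424 0.0926] tcp [0.6042 0.1427 0.0967] units [-0.11 -0.01 -0.14] turn [0.  0.1 0.1] F [ 0.6  0.6 -0.5] gap 0.51 in deck [0.0473 0.0361 0.0226] t 36.0
down-slope mm in units [-0.032  -0.0015 -0.0092] into deck [ 0.0092  0.0004 -0.032 ]
```

```bash

python3 -m crank '[{"dp":[0.02,0,-0.075],"angular":[0,0,0]},{"dp":[-0.04,0,-0.012],"angular":[0,0,0]},{"dp":[-0.04,0,-0.012],"angular":[0,0,0]},{"dp":[-0.04,0,-0.012],"angular":[0,0,0]},{"dp":[-0.04,0,-0.012],"angular":[0,0,0]},{"dp":[0,0,0],"angular":[0,0,0]},{"dp":[0,0,0],"angular":[0,0,0]}]'
python3 god.py 0.042 0.036 0.0193|head -1
python3 -m crank '[{"dp":[0,0,0],"angular":[0,0,0]},{"dp":[0,0,0],"angular":[0,0,0]},{"dp":[0,0,0],"angular":[0,0,0]},{"dp":[0,0,0],"angular":[0,0,0]},{"dp":[-0.05,0,0.2],"angular":[0,0,0]},{"dp":[-0.14,0,0.5],"angular":[0,0,0]},{"dp":[-0.2,0,0.8],"angular":[0,0,0]},{"dp":[-0.2,0,0.8],"angular":[0,0,0]},{"dp":[-0.8,-0.2,0.6],"angular":[-0.2,4,0]},{"dp":[-0.8,-0.2,0],"angular":[-0.2,4,0]},{"dp":[-0.8,-0.2,0],"angular":[-0.2,4,0]},{"dp":[-0.8,-0.2,0],"angular":[-0.2,4,0]},{"dp":[-0.8,-0.3,0],"angular":[0,0,0]},{"dp":[-0.5,-0.2,-0.5],"angular":[0,0,0]},{"dp":[0,0,-0.5],"angular":[0,0,0]},{"dp":[0,0,0],"angular":[0,0,0]},{"dp":[0,0,0],"angular":[0,0,0]}]' 0.3
python3 go.py 0.4484 0.0998 0.067 -87.3
python3 - <<'E'
from h import *
d=snap('side','d8');t=snap('top')
a=cv2.resize(d['image'][180:270,185:305],(400,300),interpolation=cv2.INTER_CUBIC)
b=cv2.resize(t['image'][165:240,185:285],(400,300),interpolation=cv2.INTER_CUBIC)
cv2.imwrite('pics/crop8.png',np.hstack([a,b]))
E
```

```text
t: 36.75
tcp_pos: [0.6, 0.1427, 0.093]
tool_rot: [0.99, 0.023, 0.14, -0.003]
force: [0.2, -0.8, -1.2]
finger_gap: 0.504
gripper_force: 35.9
goal [0.6    0.1423 0.0921] tcp [0.6    0.1427 0.093 ] units [-0.   -0.01 -0.03] turn [0.  0.1 0.1] F [ 0.2 -0.8 -1.2] gap 0.504 in deck [0.0423 0.0363 0.0201] t 36.8
t: 38.45
tcp_pos: [0.4477, 0.1037, 0.1508]
tool_rot: [1.0, 0.024, 0.001, 0.001]
force: [-0.1, 0.3, 1.2]
finger_gap: 0.701
gripper_force: 0.0
t 38.5 tcp [0.4477 0.1037 0.1508] units [ 0.02 -0.13 -2.79] turn [ 0.1  0.2 -0. ] or [-2.0e-01  1.0e-01  1.8e+02] F [-0.1  0.3  1.2] gap 0.7 q [-0.02  0.47  1.94 -0.    0.73  1.51]
```

View pics/crop8.png

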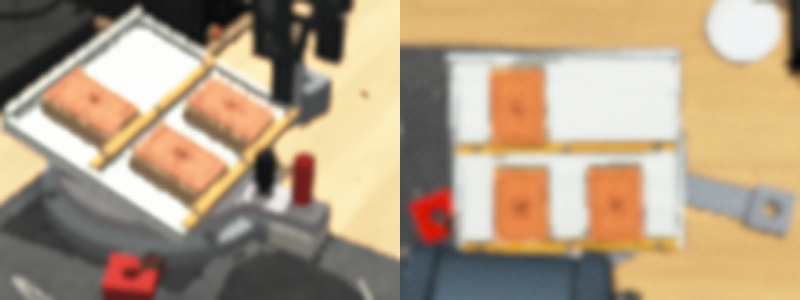

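All three blocks are seated, two on the low cleat at (520,203) and (613,203) and one on the high cleat at (518,105), top half. Next I grasp and draw the pin.

```bash

python3 -m crank '[{"dp":[0.02,-0.13,-0.6],"angular":[0.1,0.1,0]},{"dp":[0,0,-0.6],"angular":[0,0,0]},{"dp":[0,0,-0.6],"angular":[0,0,0]},{"dp":[0,0,-0.6],"angular":[0,0,0]},{"dp":[0,0,-0.35],"angular":[0,0,0]},{"dp":[0,0,0],"angular":[0,0,0]},{"dp":[0,0,0],"angular":[0,0,0]}]'
python3 go.py 0.4484 0.0998 0.067 -87.3
python3 -m crank '[{"dp":[0,0,0],"angular":[0,0,0]},{"dp":[0,0,0],"angular":[0,0,0]},{"dp":[0,0,0],"angular":[0,0,0]},{"dp":[0,0,0],"angular":[0,0,0]},{"dp":[0,0,0],"angular":[0,0,0]}]' 1 40
python3 go.py 0.4484 0.0998 0.067 -87.3
```

```text
t: 39.25
tcp_pos: [0.4483, 0.0998, 0.0678]
tool_rot: [1.0, 0.024, 0.0, -0.0]
force: [0.4, -0.3, 0.1]
finger_gap: 0.7
gripper_force: 0.0
t 39.2 tcp [0.4483 0.0998 0.0678] units [ 0.   -0.   -0.03] turn [-0.  0. -0.] or [ -0.  -0. 180.] F [ 0.4 -0.3  0.1] gap 0.7 q [-0.03  0.64  1.99  0.    0.51  1.5 ]
t: 39.75
tcp_pos: [0.4482, 0.0998, 0.068]
tool_rot: [1.0, 0.024, 0.0, -0.0]
force: [-0.4, -0.4, 5.6]
finger_gap: 0.182
gripper_force: 38.9
t 39.8 tcp [0.4482 0.0998 0.068 ] units [ 0.01  0.   -0.03] turn [-0.  0. -0.] or [-1.0e-01 -0.0e+00  1.8e+02] F [-0.4 -0.4  5.6] gap 0.18 q [-0.03  0.64  1.99  0.    0.51  1.5 ]
```

```bash

python3 -m crank '[{"dp":[0,0,0.3],"angular":[0,0,0]},{"dp":[0,0,0.4],"angular":[0,0,0]},{"dp":[0,0,0.5],"angular":[0,0,0]},{"dp":[0,0,0.5],"angular":[0,0,0]},{"dp":[0,-0.8,0.5],"angular":[0,0,0]},{"dp":[0,-0.9,0],"angular":[0,0,0]},{"dp":[0,-0.9,0],"angular":[0,0,0]},{"dp":[0.4,-0.9,0],"angular":[0,0,0]},{"dp":[0.8,-0.9,0],"angular":[0,0,0]},{"dp":[0.8,-0.8,0],"angular":[0,0,0]},{"dp":[0.74,0,0],"angular":[0,0,0]},{"dp":[0,0,0],"angular":[0,0,0]},{"dp":[0,0,0],"angular":[0,0,0]}]'
python3 go.py 0.5304 -0.0555 0.068 -87.3
```

```text
t: 41.05
tcp_pos: [0.529, -0.0559, 0.1333]
tool_rot: [1.0, 0.024, -0.001, -0.0]
force: [-1.1, 0.2, -1.1]
finger_gap: 0.179
gripper_force: 39.2
t 41.0 tcp [ 0.529  -0.0559  0.1333] units [ 0.05  0.01 -2.18] turn [-0.1 -0.1 -0. ] or [ 2.0e-01 -1.0e-01  1.8e+02] F [-1.1  0.2 -1.1] gap 0.18 q [-0.32  0.57  1.77  0.    0.8   1.21]
```

```bash

python3 -m crank '[{"dp":[0.03,0,-0.3],"angular":[0,0,0]},{"dp":[0,0,-0.4],"angular":[0,0,0]},{"dp":[0,0,-0.3],"angular":[0,0,0]},{"dp":[0,0,0],"angular":[0,0,0]},{"dp":[0,0,-0.1],"angular":[0,0,0]},{"dp":[0,0,-0.1],"angular":[0,0,0]},{"dp":[0,0,-0.1],"angular":[0,0,0]},{"dp":[0,0,-0.1],"angular":[0,0,0]},{"dp":[0,0,0],"angular":[0,0,0]}]'
python3 go.py 0.5304 -0.0555 0.068 -87.3
```

```text
t: 41.95
tcp_pos: [0.5307, -0.0562, 0.0911]
tool_rot: [1.0, 0.024, -0.001, -0.0]
force: [-0.9, 0.2, -0.0]
finger_gap: 0.179
gripper_force: 39.2
t 42.0 tcp [ 0.5307 -0.0562  0.0911] units [-0.01  0.02 -0.77] turn [-0.  -0.1 -0. ] or [ 1.0e-01 -0.0e+00  1.8e+02] F [-0.9  0.2 -0. ] gap 0.18 q [-0.32  0.65  1.79  0.    0.71  1.21]
```

```bash

python3 -m crank '[{"dp":[0,0,-0.15],"angular":[0,0,0]},{"dp":[0,0,-0.15],"angular":[0,0,0]},{"dp":[0,0,-0.15],"angular":[0,0,0]},{"dp":[0,0,-0.15],"angular":[0,0,0]},{"dp":[0,0,-0.12],"angular":[0,0,0]},{"dp":[0,0,-0.05],"angular":[0,0,0]},{"dp":[0,0,0],"angular":[0,0,0]}]'
python3 -m crank '[{"dp":[0,0,0],"angular":[0,0,0]},{"dp":[0,0,0],"angular":[0,0,0]},{"dp":[0,0,0],"angular":[0,0,0]},{"dp":[0,0,0.4],"angular":[0,0,0]},{"dp":[0,0,0.8],"angular":[0,0,0]},{"dp":[0,0,1],"angular":[0,0,0]},{"dp":[-0.3,0.6,0.8],"angular":[0,0,0]},{"dp":[-0.5,1,0],"angular":[0,0,0]},{"dp":[-0.5,1,0],"angular":[0,0,0]},{"dp":[-0.5,1,0],"angular":[0,0,0]},{"dp":[0,1,0],"angular":[0,0,0]},{"dp":[0,0.6,-0.5],"angular":[0,0,0]},{"dp":[0,0,0],"angular":[0,0,0]},{"dp":[0,0,0],"angular":[0,0,0]}]' 0.4
python3 go.py 0.4765 0.1004 0.06 -87.3
```

```text
t: 42.65
tcp_pos: [0.5308, -0.0562, 0.0682]
tool_rot: [1.0, 0.024, -0.0, -0.0]
force: [-0.8, -0.4, -0.5]
finger_gap: 0.184
gripper_force: 39.3
t: 44.05
tcp_pos: [0.4769, 0.0999, 0.1438]
tool_rot: [1.0, 0.024, -0.0, 0.0]
force: [0.4, 0.5, -0.2]
finger_gap: 0.601
gripper_force: 0.0
t 44.0 tcp [0.4769 0.0999 0.1438] units [-0.01  0.02 -2.79] turn [ 0.  -0.  -0.1] or [  0.    0.  179.9] F [ 0.4  0.5 -0.2] gap 0.6 q [-0.02  0.51  1.87 -0.    0.76  1.5 ]
```

```bash

python3 -m crank '[{"dp":[0,0,0],"angular":[0,0,8.5]},{"dp":[0,0,0],"angular":[0,0,8.5]},{"dp":[0,0,0],"angular":[0,0,8.5]},{"dp":[0,0,0],"angular":[0,0,8.5]},{"dp":[0,0,0],"angular":[0,0,8.5]},{"dp":[0,0,0],"angular":[0,0,8.5]},{"dp":[0,0,0],"angular":[0,0,8.5]},{"dp":[0,0,0],"angular":[0,0,8.5]},{"dp":[0,0,0],"angular":[0,0,8.5]},{"dp":[0,0,0],"angular":[0,0,8.5]},{"dp":[0,0,0],"angular":[0,0,8.5]},{"dp":[0,0,0],"angular":[0,0,8.5]},{"dp":[0,0,0],"angular":[0,0,8.5]},{"dp":[0,0,0],"angular":[0,0,8.5]},{"dp":[0,0,0],"angular":[0,0,8.5]},{"dp":[0,0,0],"angular":[0,0,8.5]},{"dp":[0,0,0],"angular":[0,0,8.5]},{"dp":[0,0,0],"angular":[0,0,8.5]},{"dp":[0,0,0],"angular":[0,0,8.5]},{"dp":[0,0,0],"angular":[0,0,8.5]}]'
python3 -m crank '[{"dp":[0,0,0],"angular":[0,0,8.5]},{"dp":[0,0,0],"angular":[0,0,1.5]},{"dp":[0,0,0],"angular":[0,0,0]}]'
python3 go.py 0.4765 0.1004 0.06 92.7
```

```text
t: 46.05
tcp_pos: [0.4775, 0.0984, 0.1441]
tool_rot: [0.061, 0.998, -0.0, 0.001]
force: [-0.4, -0.2, -0.5]
finger_gap: 0.602
gripper_force: 0.0
t: 46.35
tcp_pos: [0.4774, 0.0989, 0.1438]
tool_rot: [-0.022, 1.0, -0.0, 0.001]
force: [0.1, -0.2, 0.1]
finger_gap: 0.598
gripper_force: 0.0
t 46.4 tcp [0.4774 0.0989 0.1438] units [-0.03  0.05 -2.79] turn [0.  0.1 0.2] or [ 1.000e-01 -0.000e+00 -1.798e+02] F [ 0.1 -0.2  0.1] gap 0.6 q [-0.03  0.51  1.87 -0.    0.76 -1.64]
```

```bash

python3 -m crank '[{"dp":[-0.03,0.05,-0.6],"angular":[0,0,0.2]},{"dp":[0,0,-0.6],"angular":[0,0,0]},{"dp":[0,0,-0.6],"angular":[0,0,0]},{"dp":[0,0,-0.6],"angular":[0,0,0]},{"dp":[0,0,-0.37],"angular":[0,0,0]},{"dp":[0,0,0],"angular":[0,0,0]},{"dp":[0,0,0],"angular":[0,0,0]}]'
python3 go.py 0.4765 0.1004 0.06 92.7
python3 -m crank '[{"dp":[0,0,0],"angular":[0,0,0]},{"dp":[0,0,0],"angular":[0,0,0]},{"dp":[0,0,0],"angular":[0,0,0]},{"dp":[0,0,0],"angular":[0,0,0]},{"dp":[0,0,0],"angular":[0,0,0]}]' 1 25
python3 go.py 0.5299 0.1874 0.06 24
```

```text
t: 47.05
tcp_pos: [0.4762, 0.1011, 0.0604]
tool_rot: [-0.025, 1.0, -0.0, 0.0]
force: [0.2, -0.2, -0.0]
finger_gap: 0.596
gripper_force: 0.0
t 47.0 tcp [0.4762 0.1011 0.0604] units [ 0.01 -0.02 -0.01] turn [ 0.   0.  -0.2] or [-1.000e-01  0.000e+00  1.798e+02] F [ 0.2 -0.2 -0. ] gap 0.6 q [-0.02  0.67  1.92 -0.    0.55 -1.64]
t: 47.55
tcp_pos: [0.4765, 0.1012, 0.061]
tool_rot: [-0.025, 1.0, -0.0, 0.001]
force: [-0.8, -0.6, 6.4]
finger_gap: 0.198
gripper_force: 24.5
t 47.5 tcp [0.4765 0.1012 0.061 ] units [ 1.78  2.87 -0.03] turn [  0.1   0.1 -68.9] or [-1.000e-01  1.000e-01  1.111e+02] F [-0.8 -0.6  6.4] gap 0.2 q [-0.02  0.67  1.92 -0.    0.55 -1.64]
```

```bash

python3 -m crank '[{"dp":[-0.002,0.128,0],"angular":[0,0,-2.45]},{"dp":[0.003,0.128,0],"angular":[0,0,-2.45]},{"dp":[0.009,0.128,0],"angular":[0,0,-2.45]},{"dp":[0.014,0.127,0],"angular":[0,0,-2.45]},{"dp":[0.02,0.127,0],"angular":[0,0,-2.45]},{"dp":[0.025,0.126,0],"angular":[0,0,-2.45]},{"dp":[0.03,0.125,0],"angular":[0,0,-2.45]},{"dp":[0.036,0.123,0],"angular":[0,0,-2.45]},{"dp":[0.041,0.122,0],"angular":[0,0,-2.45]},{"dp":[0.046,0.12,0],"angular":[0,0,-2.45]},{"dp":[0.051,0.118,0],"angular":[0,0,-2.45]},{"dp":[0.056,0.115,0],"angular":[0,0,-2.45]},{"dp":[0.061,0.113,0],"angular":[0,0,-2.45]},{"dp":[0.065,0.11,0],"angular":[0,0,-2.45]},{"dp":[0,0,0],"angular":[0,0,0]}]'
python3 go.py 0.5299 0.1872 0.06 24
```

```text
t: 49.05
tcp_pos: [0.4905, 0.153, 0.061]
tool_rot: [0.271, 0.963, 0.0, 0.001]
force: [-1.1, 0.4, 5.8]
finger_gap: 0.201
gripper_force: 24.6
t 49.0 tcp [0.4905 0.153  0.061 ] units [ 1.31  1.14 -0.03] turn [  0.1   0.1 -34.6] or [-2.000e-01  1.000e-01  1.454e+02] F [-1.1  0.4  5.8] gap 0.2 q [ 0.08  0.69  1.85 -0.    0.6  -0.94]
```

```bash

python3 -m crank '[{"dp":[0.07,0.107,0],"angular":[0,0,-2.47]},{"dp":[0.075,0.104,0],"angular":[0,0,-2.47]},{"dp":[0.079,0.101,0],"angular":[0,0,-2.47]},{"dp":[0.083,0.097,0],"angular":[0,0,-2.47]},{"dp":[0.087,0.094,0],"angular":[0,0,-2.47]},{"dp":[0.091,0.09,0],"angular":[0,0,-2.47]},{"dp":[0.095,0.086,0],"angular":[0,0,-2.47]},{"dp":[0.099,0.082,0],"angular":[0,0,-2.47]},{"dp":[0.102,0.078,0],"angular":[0,0,-2.47]},{"dp":[0.105,0.073,0],"angular":[0,0,-2.47]},{"dp":[0.108,0.069,0],"angular":[0,0,-2.47]},{"dp":[0.1,0.06,0],"angular":[0,0,-2.47]},{"dp":[0.1,0.05,0],"angular":[0,0,-2.47]},{"dp":[0.1,0.045,0],"angular":[0,0,-2.47]},{"dp":[0,0,0],"angular":[0,0,0]},{"dp":[0,0,0],"angular":[0,0,0]}]'
python3 go.py 0.5299 0.1872 0.06 24
```

```text
t: 50.65
tcp_pos: [0.53, 0.187, 0.061]
tool_rot: [0.544, 0.839, 0.001, 0.002]
force: [2.4, 0.5, 5.9]
finger_gap: 0.197
gripper_force: 24.8
t 50.6 tcp [0.53  0.187 0.061] units [-0.    0.01 -0.03] turn [-0.   0.2 -0.1] or [ -0.4  -0.  179.9] F [2.4 0.5 5.9] gap 0.2 q [ 0.14  0.72  1.73 -0.    0.69 -0.28]
```

```bash

python3 -m crank '[{"dp":[0,0,0],"angular":[0,0,0]},{"dp":[0,0,0],"angular":[0,0,0]},{"dp":[0,0,0],"angular":[0,0,0]},{"dp":[0,0,0.5],"angular":[0,0,0]},{"dp":[0,0,1],"angular":[0,0,0]},{"dp":[0,0,1],"angular":[0,0,0]},{"dp":[-0.5,0,1],"angular":[0,0,0]},{"dp":[-0.8,-0.8,0.5],"angular":[0,0,0]},{"dp":[-0.8,-1,0],"angular":[0,0,0]},{"dp":[-0.5,-1,0],"angular":[0,0,0]},{"dp":[0,-1,0],"angular":[0,0,0]},{"dp":[0,-1,0],"angular":[0,0,0]},{"dp":[0.5,-1,0],"angular":[0,0,0]},{"dp":[1,-1,0],"angular":[0,0,0]},{"dp":[1,-1,0],"angular":[0,0,0]},{"dp":[0.1,-0.3,0],"angular":[0,0,0]},{"dp":[0,0,0],"angular":[0,0,0]},{"dp":[0,0,0],"angular":[0,0,0]}]' 0.4
python3 go.py 0.5308 -0.0562 0.068 24
python3 - <<'E'
from h import *
d=snap('side','d9');t=snap('top','t9')
a=cv2.resize(d['image'][190:270,170:276],(400,300),interpolation=cv2.INTER_CUBIC)
b=cv2.resize(t['image'][170:245,180:280],(400,300),interpolation=cv2.INTER_CUBIC)
cv2.imwrite('pics/crop9.png',np.hstack([a,b]))
for q in([.5187,.2126,.032],[.5187,.2126,.018]): print((proj(d,q)[0]-[170,190])*3.77+1.4,(proj(t,q)[0]-[180,170])*4+[401.5,1.5])
E
```

```text
t: 52.45
tcp_pos: [0.5266, -0.0554, 0.1795]
tool_rot: [0.544, 0.839, -0.001, -0.002]
force: [0.4, -0.2, -0.4]
finger_gap: 0.597
gripper_force: 0.0
t 52.5 tcp [ 0.5266 -0.0554  0.1795] units [ 0.14 -0.03 -3.72] turn [-0.1 -0.2 -0. ] or [ 3.0e-01 -1.0e-01  1.8e+02] F [ 0.4 -0.2 -0.4] gap 0.6 q [-0.32  0.5   1.74 -0.    0.91 -0.74]
[204.99717688 250.94409736] [454.75800023 194.11663679]
[205.32915167 269.00427543] [457.51191607 194.80124651]
```

View pics/crop9.png

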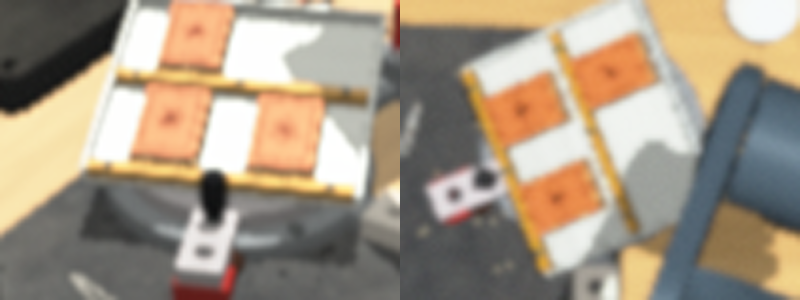

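The arm hole is over the red lug: seen at (205,250) and (455,194), predicted (205,251) and (455,194). Blocks are still on their cleats. Now I fetch the pin.

```bash

python3 -m crank '[{"dp":[0.14,-0.03,-0.7],"angular":[0,-0.2,0]},{"dp":[0,0,-0.7],"angular":[0,0,0]},{"dp":[0,0,-0.7],"angular":[0,0,0]},{"dp":[0,0,-0.6],"angular":[0,0,0]},{"dp":[0,0,-0.5],"angular":[0,0,0]},{"dp":[0,0,-0.48],"angular":[0,0,0]},{"dp":[0,0,0],"angular":[0,0,0]},{"dp":[0,0,0],"angular":[0,0,0]}]'
python3 go.py 0.5308 -0.0562 0.068 24
python3 -m crank '[{"dp":[0,0,0],"angular":[0,0,0]},{"dp":[0,0,0],"angular":[0,0,0]},{"dp":[0,0,0],"angular":[0,0,0]},{"dp":[0,0,0],"angular":[0,0,0]},{"dp":[0,0,0],"angular":[0,0,0]}]' 1 40
python3 go.py 0.5308 -0.0562 0.068 24
```

```text
t: 53.35
tcp_pos: [0.5321, -0.0563, 0.07]
tool_rot: [0.544, 0.839, 0.001, 0.001]
force: [-0.5, -0.2, 0.3]
finger_gap: 0.601
gripper_force: 0.0
t 53.4 tcp [ 0.5321 -0.0563  0.07  ] units [-0.04  0.   -0.07] turn [ 0.   0.1 -0.1] or [ -0.2   0.  179.9] F [-0.5 -0.2  0.3] gap 0.6 q [-0.31  0.69  1.8   0.    0.66 -0.74]
t: 53.85
tcp_pos: [0.5328, -0.0574, 0.0706]
tool_rot: [0.544, 0.839, 0.001, 0.002]
force: [-2.3, 0.0, 5.7]
finger_gap: 0.184
gripper_force: 39.0
t 53.9 tcp [ 0.5328 -0.0574  0.0706] units [-0.07  0.04 -0.09] turn [ 0.   0.2 -0. ] or [-4.0e-01  1.0e-01  1.8e+02] F [-2.3  0.   5.7] gap 0.18 q [-0.32  0.69  1.79  0.    0.66 -0.74]
```

```bash

python3 -m crank '[{"dp":[0,0,0.3],"angular":[0,0,0]},{"dp":[0,0,0.5],"angular":[0,0,0]},{"dp":[0,0,0.8],"angular":[0,0,0]},{"dp":[0,0,1],"angular":[0,0,0]},{"dp":[-0.8,0,1],"angular":[0,0,0]},{"dp":[-0.9,0.7,0.5],"angular":[0,0,0]},{"dp":[-0.9,1,0],"angular":[0,0,0]},{"dp":[-0.3,1,0],"angular":[0,0,0]},{"dp":[0,1,0],"angular":[0,0,0]},{"dp":[0,1,0],"angular":[0,0,0]},{"dp":[0,1,0],"angular":[0,0,0]},{"dp":[0.4,1,0],"angular":[0,0,0]},{"dp":[0.7,1,0],"angular":[0,0,0]},{"dp":[0.7,0.9,0],"angular":[0,0,0]},{"dp":[0.65,0.4,0],"angular":[0,0,0]},{"dp":[0,0,-0.7],"angular":[0,0,0]},{"dp":[0,0,-0.7],"angular":[0,0,0]},{"dp":[0,0,0],"angular":[0,0,0]},{"dp":[0,0,0],"angular":[0,0,0]}]'
python3 go.py 0.5195 0.2109 0.0706 24
python3 - <<'E'
from h import *
d=snap('side','d10');t=snap('top','t10')
cv2.imwrite('pics/crop10.png',cv2.resize(d['image'][195:275,175:275],(800,640),interpolation=cv2.INTER_CUBIC)[:600])
E
```

```text
t: 55.75
tcp_pos: [0.5189, 0.2127, 0.1509]
tool_rot: [0.544, 0.839, 0.0, 0.001]
force: [-0.1, -0.0, -0.5]
finger_gap: 0.183
gripper_force: 39.2
t 55.8 tcp [0.5189 0.2127 0.1509] units [ 0.02 -0.06 -2.68] turn [ 0.   0.2 -0. ] or [-2.0e-01  1.0e-01  1.8e+02] F [-0.1 -0.  -0.5] gap 0.18 q [ 0.19  0.57  1.69 -0.    0.88 -0.23]
```

View pics/crop10.png

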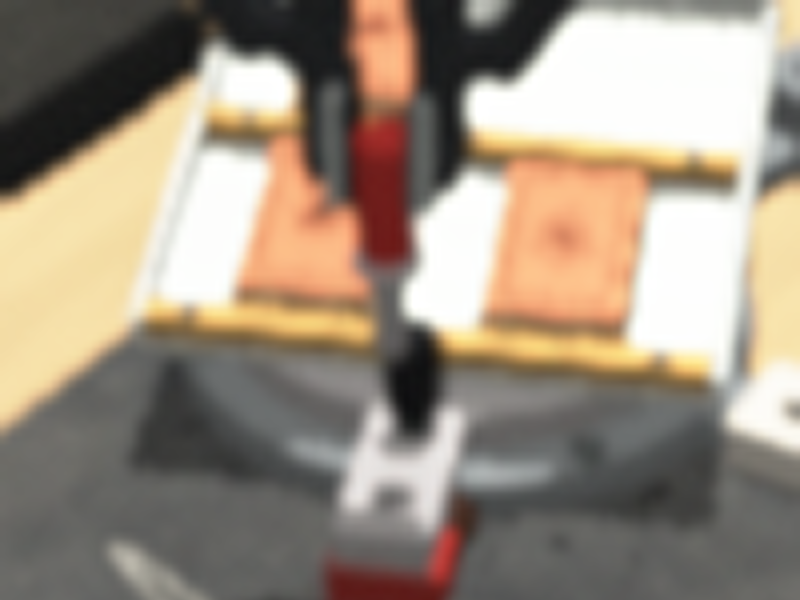

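```bash
python3 - <<'E'
from h import *
d=snap('side')
f=lambda q:((proj(d,q)[0]-[175,195]+.44)*8).round(1)
for n,o in(('at tcp',(0,0)),('off',(-.0008,.0017))):
    for z in(.0833,.0873,.1143,.156): print(n,z,f([.5189+o[0],.2127+o[1],z]))
print('hole',f([.5187,.2126,.032]))
im=d['image'][195:275,175:275].astype(int)
# shank center by row profile
for r in range(33,46): print(r*8+4,im[r,44:56].sum(1)//3)
E
```

```text
at tcp 0.0833 [392.1 347. ]
at tcp 0.0873 [391.8 335.3]
at tcp 0.1143 [390.3 254.4]
at tcp 0.156 [387.9 124.1]
off 0.0833 [390.8 351.2]
off 0.0873 [390.6 339.4]
off 0.1143 [389.1 258.4]
off 0.156 [386.6 127.9]
hole [395.6 493.1]
268 [135 117 107 105 106 111 137 186 237 253 253 253]
276 [157 139 119 110 110 127 180 234 251 253 253 253]
284 [172 156 124 104 103 137 211 250 254 253 253 253]
292 [158 145 116  97 100 143 224 253 253 253 253 252]
300 [123 117 104  94  99 144 225 253 254 253 253 253]
308 [113 104  97  93  98 138 213 249 253 253 253 253]
316 [145 126 105  94  95 118 169 213 229 240 251 253]
324 [178 160 123  97  92  96 109 125 139 174 224 243]
332 [179 168 129  98  92  86  74  61  63  96 152 200]
340 [147 140 113  94  90  82  63  43  36  49  94 153]
348 [107 104  94  89  82  69  50  34  28  29  62 113]
356 [102  99  94  84  68  49  34  24  21  23  41  76]
364 [115 113 105  86  55  32  23  18  19  20  36  63]
```

```bash

python3 -m crank '[{"dp":[0.01,-0.03,-0.3],"angular":[0,0.2,0]},{"dp":[0,0,-0.4],"angular":[0,0,0]},{"dp":[0,0,-0.4],"angular":[0,0,0]},{"dp":[0,0,-0.3],"angular":[0,0,0]},{"dp":[0,0,-0.1],"angular":[0,0,0]},{"dp":[0,0,0],"angular":[0,0,0]},{"dp":[0,0,0],"angular":[0,0,0]}]'
python3 go.py 0.5191 0.2118 0.0706 24
python3 -m crank '[{"dp":[0,0,-0.1],"angular":[0,0,0]},{"dp":[0,0,-0.1],"angular":[0,0,0]},{"dp":[0,0,-0.1],"angular":[0,0,0]},{"dp":[0,0,0],"angular":[0,0,0]},{"dp":[0,0,0],"angular":[0,0,0]}]'
python3 go.py 0.5191 0.2118 0.0706 24
```

```text
t: 56.6
tcp_pos: [0.5196, 0.2119, 0.1057]
tool_rot: [0.544, 0.839, -0.0, 0.0]
force: [0.1, -0.5, -0.5]
finger_gap: 0.18
gripper_force: 39.1
t 56.6 tcp [0.5196 0.2119 0.1057] units [-0.02 -0.   -1.17] turn [ 0.  0. -0.] or [ -0.   0. 180.] F [ 0.1 -0.5 -0.5] gap 0.18 q [ 0.19  0.65  1.71 -0.    0.78 -0.23]
t: 57.1
tcp_pos: [0.5194, 0.2119, 0.0967]
tool_rot: [0.544, 0.839, -0.0, 0.0]
force: [-0.4, 0.1, -0.7]
finger_gap: 0.179
gripper_force: 39.2
t 57.1 tcp [0.5194 0.2119 0.0967] units [-0.01 -0.   -0.87] turn [ 0. -0. -0.] or [0.0e+00 1.0e-01 1.8e+02] F [-0.4  0.1 -0.7] gap 0.18 q [ 0.19  0.66  1.72 -0.    0.76 -0.23]
```

Tip is at z≈0.029, inside the arm hole without force. I continue down.

```bash

python3 -m crank '[{"dp":[0,0,-0.1],"angular":[0,0,0]},{"dp":[0,0,-0.1],"angular":[0,0,0]},{"dp":[0,0,-0.1],"angular":[0,0,0]},{"dp":[0,0,-0.1],"angular":[0,0,0]},{"dp":[0,0,0],"angular":[0,0,0]}]'
python3 go.py 0.5191 0.2118 0.0706 24
```

```text
t: 57.6
tcp_pos: [0.5193, 0.2118, 0.0843]
tool_rot: [0.544, 0.839, -0.0, -0.0]
force: [0.1, -0.5, -0.1]
finger_gap: 0.179
gripper_force: 39.0
t 57.6 tcp [0.5193 0.2118 0.0843] units [-0.01  0.   -0.46] turn [ 0. -0. -0.] or [1.0e-01 1.0e-01 1.8e+02] F [ 0.1 -0.5 -0.1] gap 0.18 q [ 0.19  0.68  1.72 -0.    0.74 -0.23]
```

```bash

python3 -m crank '[{"dp":[0,0,-0.12],"angular":[0,0,0]},{"dp":[0,0,-0.12],"angular":[0,0,0]},{"dp":[0,0,-0.12],"angular":[0,0,0]},{"dp":[0,0,-0.12],"angular":[0,0,0]},{"dp":[0,0,-0.04],"angular":[0,0,0]},{"dp":[0,0,0],"angular":[0,0,0]}]'
python3 go.py 0.5191 0.2118 0.0706 24
```

```text
t: 58.2
tcp_pos: [0.5201, 0.2122, 0.0706]
tool_rot: [0.544, 0.839, 0.001, 0.001]
force: [-1.7, 0.4, 10.7]
finger_gap: 0.179
gripper_force: 40.1
t 58.2 tcp [0.5201 0.2122 0.0706] units [-0.03 -0.01 -0.  ] turn [ 0.   0.1 -0. ] or [ -0.2   0.  180. ] F [-1.7  0.4 10.7] gap 0.18 q [ 0.19  0.71  1.73 -0.    0.71 -0.23]
```

```bash

python3 -m crank '[{"dp":[0,0,-0.03],"angular":[0,0,0]},{"dp":[0,0,0],"angular":[0,0,0]}]'
python3 -m crank '[{"dp":[0,0,0],"angular":[0,0,0]},{"dp":[0,0,0],"angular":[0,0,0]},{"dp":[0,0,0],"angular":[0,0,0]},{"dp":[0,0,0.3],"angular":[0,0,0]},{"dp":[0,0,0.8],"angular":[0,0,0]},{"dp":[0,0,1],"angular":[0,0,0]},{"dp":[0,0,1],"angular":[0,0,0]},{"dp":[0,0,1],"angular":[0,0,0]},{"dp":[-0.6,-0.6,0],"angular":[0,0,0]},{"dp":[-0.8,-1,0],"angular":[0,0,0]},{"dp":[-0.8,-1,0],"angular":[0,0,0]},{"dp":[0,-1,0],"angular":[0,0,0]},{"dp":[0,-1,0],"angular":[0,0,0]},{"dp":[0,-1,0],"angular":[0,0,0]},{"dp":[0,-1,0],"angular":[0,0,0]},{"dp":[0,-1,0],"angular":[0,0,0]},{"dp":[0,-1,0],"angular":[0,0,0]},{"dp":[0,0,0],"angular":[0,0,0]}]' 0.4
python3 - <<'E'
from h import *
d=snap('side','d11');t=snap('top','t11')
a=cv2.resize(d['image'][170:275,90:250],(400,300),interpolation=cv2.INTER_CUBIC)
a=cv2.resize(d['image'][185:275,80:280],(800,360),interpolation=cv2.INTER_CUBIC)
b=cv2.resize(t['image'][170:250,170:448],(800,230),interpolation=cv2.INTER_CUBIC)
cv2.imwrite('pics/crop11.png',np.vstack([a,b]))
f=lambda q:(proj(d,q)[0]-[80,185])*4+1.5
print([f([.5187,.2126,z]).round(0) for z in(.032,.036,.076)])
E
```

```text
t: 58.4
tcp_pos: [0.5202, 0.2122, 0.0705]
tool_rot: [0.544, 0.839, 0.001, 0.001]
force: [-2.8, -0.2, 14.9]
finger_gap: 0.182
gripper_force: 40.6
t: 60.2
tcp_pos: [0.4544, -0.0493, 0.1918]
tool_rot: [0.546, 0.838, -0.0, 0.001]
force: [0.6, -0.3, -0.0]
finger_gap: 0.599
gripper_force: 0.0
[array([578., 286.]), array([577., 281.]), array([576., 224.])]
```

View pics/crop11.png

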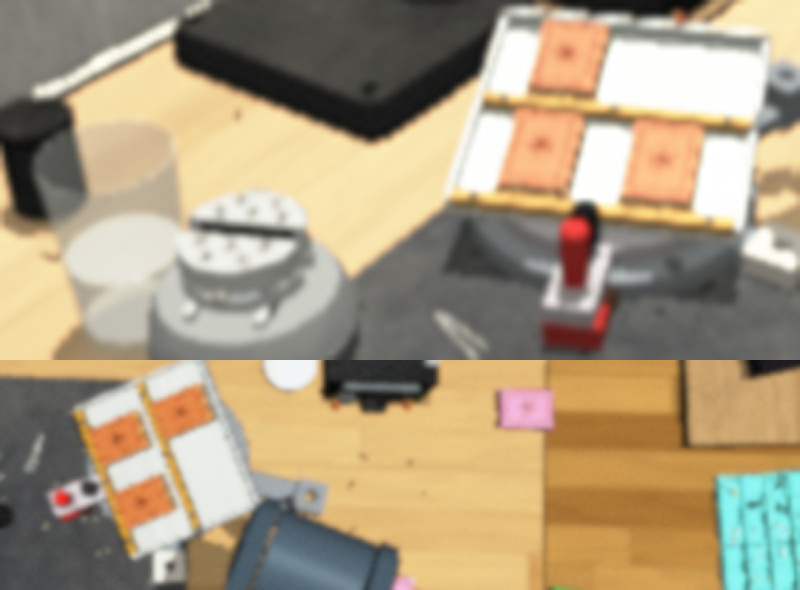

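The pin is home in the red lug, with its top at (576,224) as predicted. All three blocks are on their cleats, the glass stands at (115,230), and no copper block is left on the bench.

```bash
python3 -c "
from station import order; print(order.sign_off())"
```

```text
the job is handed in; nothing more can be done
None
```

The job is handed in at about 60 s on the robot clock: the rack is pinned fully home at the red viewing lug, all three copper-faced blocks present are on their cleats, and the glass is still standing.

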